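# Load the cell tester, release its safety catch and hold the contact arm down

### The job

Stand the three battery cells from the tray in the three wells of the cell tester, one per well, button end up and fully home, with the contact arm up and its safety catch still on. Then flip the safety catch fully off, pull the contact arm all the way down by its handle so that its sprung contacts press on all three cells, and finish while still holding it down: it springs back up if let go. Do not knock a cell over, and leave the wire spool, the meter and the screwdriver where they are.

Things in the scene. Friction and masses are not known exactly. Their poses are not given: they have to be found in the camera images.
- fixture: the cell tester: white bench case, x -115 to 155, y -125 to 125 mm, top at 40 mm, fixed to the bench. Origin on the bench under the middle well; x points from its front to its hinge side, y to its left, z up. On it a black nest block 64 (x) x 150 (y) mm, top at 65 mm, with three wells in a row along y. Behind, cheeks at y = +-95 mm carry the contact arm's hinge
- well0 (a point): centre of the floor of the right-hand well (fixture y = -45 mm): 30 mm across, 20 mm deep with a 3 mm chamfer at the mouth; floor 45 mm above the bench
- well1 (a point): the same of the middle well (fixture y = 0)
- well2 (a point): the same of the left-hand well (fixture y = +45 mm)
- tray: black parts tray 150 (x) x 250 (y) mm, rim 16 mm high, walls 4 mm, fixed to the bench; the cells stand in it. Origin at the centre of its underside
- cell0: a cylindrical battery cell, 26 mm diameter, 65 mm tall including the 14 mm button (2 mm high) on its upper end, about 90 g, rigid, all three alike; starts upright in the tray. Origin at the centre of its underside, z along its axis towards the button
- cell1: a cylindrical battery cell, 26 mm diameter, 65 mm tall including the 14 mm button (2 mm high) on its upper end, about 90 g, rigid, all three alike; starts upright in the tray. Origin at the centre of its underside, z along its axis towards the button
- cell2: a cylindrical battery cell, 26 mm diameter, 65 mm tall including the 14 mm button (2 mm high) on its upper end, about 90 g, rigid, all three alike; starts upright in the tray. Origin at the centre of its underside, z along its axis towards the button
- hinge (a point): middle of the contact arm's hinge axis, which runs along the fixture's y: fixture x = 95 mm, 135 mm above the bench
- handle (a point): centre of the contact arm's handle: a round black bar 22 mm thick, 154 mm long along the fixture's y, between two flat side rails, 170 mm from the hinge. At rest at fixture x = 153, height 295 mm; fully down at x = -75, height 135 mm. Between the rails, 75 mm nearer the hinge, a beam 26 mm wide carries the sprung contacts, which point forwards at rest and down when the arm is down
- contact_arm (a joint): angle of the contact arm, rad: 0 at rest (leaning 20 degrees back past upright), growing as the handle is pulled forwards over the wells and down; 1.92 at the stop (arm level). A spring returns it: 1 to 5 N at the handle on the way, about 10 N at the bottom. The contacts meet the cells at about 1.86 and press each with about 3.5 N at 1.92. The catch, when on, blocks it by 0.07
- catch_pivot (a point): pivot of the safety catch on the right-hand side of the fixture (its axis runs along the fixture's y): fixture x = 148 mm, y = -105 mm, 164 mm above the bench
- thumb (a point): on the axis of the safety catch's thumb bar: a steel rod 12 mm thick along the fixture's y, from y = -103 to -168 mm (this point at -150), 46 mm from the pivot, free from above and on both sides. At 0 rad it is up and forward of the pivot (fixture x = 125, height 203 mm) and moves back (+x) as the catch is flipped. The arm's right rail stands to its left at y = -77 to -87 mm
- catch (a joint): angle of the safety catch, rad: 0 on (its hook lies over a stud on the arm; starts at 0 to 0.1), growing as the thumb bar is pushed back; 1.2 fully off; the hook is clear of the stud above about 0.4. Friction keeps it where it is left; moving it takes about 1.5 N at the thumb bar
- spool: bystander: black wire spool, 66 mm diameter, 52 mm high; origin at the centre of its underside
- meter: bystander: black handheld meter lying flat, 150 x 78 x 34 mm; origin at the centre of its underside
- screwdriver: bystander: a screwdriver lying on the bench; origin under its middle
Mind the look-alikes: they are no part of the job. Leave any orange look-alike of the cell2 alone. What is shaped like the cell0 but green is not meant.

How it is judged (in metres and radians):
On the way, in this order (a step that is already met when the one before it is completed fails the run):
1. one cell stands home in each well, contact arm up and catch still on (((horizontal distance between cell0 and well0 below 0.005 m and distance between cell0 and well0 below 0.006 m) or (horizontal distance between cell1 and well0 below 0.005 m and distance between cell1 and well0 below 0.006 m) or (horizontal distance between cell2 and well0 below 0.005 m and distance between cell2 and well0 below 0.006 m)) and ((horizontal distance between cell0 and well1 below 0.005 m and distance between cell0 and well1 below 0.006 m) or (horizontal distance between cell1 and well1 below 0.005 m and distance between cell1 and well1 below 0.006 m) or (horizontal distance between cell2 and well1 below 0.005 m and distance between cell2 and well1 below 0.006 m)) and ((horizontal distance between cell0 and well2 below 0.005 m and distance between cell0 and well2 below 0.006 m) or (horizontal distance between cell1 and well2 below 0.005 m and distance between cell1 and well2 below 0.006 m) or (horizontal distance between cell2 and well2 below 0.005 m and distance between cell2 and well2 below 0.006 m)) and angle between each of cell0, cell1, cell2's own z axis and vertical below 0.15 rad and value of joint contact_arm below 0.12 rad and value of joint catch below 0.3 rad and not (contact force between the fingers and cell0 above 0.2 N) and not (contact force between the fingers and cell1 above 0.2 N) and not (contact force between the fingers and cell2 above 0.2 N)), for 0.2 s.
2. the safety catch is flipped off while the arm is still up (value of joint catch above 0.8 rad and value of joint contact_arm below 0.12 rad), for 0.1 s.
3. the contact arm is held down with every contact pressing its cell (value of joint catch above 0.8 rad and ((horizontal distance between cell0 and well0 below 0.005 m and distance between cell0 and well0 below 0.006 m) or (horizontal distance between cell1 and well0 below 0.005 m and distance between cell1 and well0 below 0.006 m) or (horizontal distance between cell2 and well0 below 0.005 m and distance between cell2 and well0 below 0.006 m)) and ((horizontal distance between cell0 and well1 below 0.005 m and distance between cell0 and well1 below 0.006 m) or (horizontal distance between cell1 and well1 below 0.005 m and distance between cell1 and well1 below 0.006 m) or (horizontal distance between cell2 and well1 below 0.005 m and distance between cell2 and well1 below 0.006 m)) and ((horizontal distance between cell0 and well2 below 0.005 m and distance between cell0 and well2 below 0.006 m) or (horizontal distance between cell1 and well2 below 0.005 m and distance between cell1 and well2 below 0.006 m) or (horizontal distance between cell2 and well2 below 0.005 m and distance between cell2 and well2 below 0.006 m)) and angle between each of cell0, cell1, cell2's own z axis and vertical below 0.15 rad and value of joint contact_arm above 1.865 rad and contact force between contact_arm and cell0 above 1 N and contact force between contact_arm and cell1 above 1 N and contact force between contact_arm and cell2 above 1 N and contact force between the fingers and contact_arm above 1.5 N), for 0.3 s.
At the end, for the whole second after the job is handed in: Catch off (over 0.8 rad); one cell on the floor of each well, within 5 mm of its centre, upright within 0.15 rad; contact arm still, over 1.865 rad, pressing every cell with over 1 N; the fingers bear on the arm with over 1.5 N, holding it down (all of step 3 and velocity of joint contact_arm between -0.05 and 0.05 rad/s); the arm keeps its last pose, push and grip.
It fails at once if a cell is knocked over or tipped by more than 45 degrees (angle between any of cell0, cell1, cell2's own z axis and vertical above 0.8 rad).
It fails at once if a bystander (spool, meter, screwdriver) is moved by more than 25 mm (distance of any of spool, meter, screwdriver from where it was at the start of the episode above 0.025 m).
It also fails if it takes over 72 s, if anything falls off the work surface, if the arm or the gripper's body presses on something with over 40 N, if the wrist force passes 120 N, or if a joint passes its speed limit or range.

### The arm

A 6-joint arm with a two-finger parallel gripper is mounted at the origin on the work surface. World frame = base frame: x ahead of the robot, y to its left, z up, the work surface at z = 0. Lengths are in m, angles in degrees, forces in N, time in s.
With the tool pointing down it reaches from about 0.375 to 0.9 m from the base axis. Payload 3.1 kg.
Tool frame: the origin (TCP) lies at the very end of the fingers, on their centre line; the grasp point (between the pads) lies 19 mm behind it; z points along the fingers, y is the line along which they close (so a half turn about z gives the same grasp; the last joint's range is limited). The gripper opens to 87 mm and grips with 3 to 60 N. Pads are 19 mm wide; open, the fingers measure 117 mm over their backs; the gripper's body (75 mm by 190 mm) begins 51 mm behind the grasp point.
Start: joints at [62.768, 30.224, 82.088, -0, 67.689, -10.227], TCP at [0.183, 0.598, 0.223] pointing down, gripper open.
Joint ranges: [-176.69, 176.69], [-43.24, 126.21], [12.49, 139.97], [-82, 262], [0, 151.66], [-163.58, 163.58]. Speed limits (degrees/s): [159.86, 159.86, 180, 180, 180, 180].

### API

Orientations are given as a 3x3 rotation matrix whose columns are the frame's x, y, z axes.
In Python, from rig import bot gives the robot as it stands.
- The arm moves only by the tool move_arm, never from a script. Its argument "increments" is a list of rows, each an object with "xyz": the shift along the tool's x, y, z in mm, a list of three; "roll": the turn about the tool's z in rad; "grip": the opening in per cent of the stroke, from 0 (shut) to 100 (fully open). A call has 1 to 5 rows; each row shifts and turns the commanded pose from where the row before left it, along the tool's axes as they then stand; what a row does not reach is not made up. A row lasts 1/12 s, in which the tool goes at most 41.7 mm and 7.16 degrees, less where a joint would pass 70% of its speed; a pose out of reach is approached as far as the arm can. A call is refused whole if a number of a shift passes 41.7 or a number of a turn 0.125, either way. A call with a gripper value outside its range is refused whole. The fingers move at their own pace and stop on an object; the grip force is fixed at half the most. Time passes only in rows, so rows that do not move let the fingers close. It gives the time, the measured TCP pose, the force, the opening and the grip force at its end, in the units of the state.
- bot.read_state(): the state, without advancing time (a new reading comes with each control period).
- bot.capture(name): name is "scene" or "side" or "wrist"; returns (picture, depth): 384x512x3 uint8, red, green, blue; 384x512 float32, m along the optical axis (not along the pixel's ray), 0 where there is no reading.
- bot.camera_model(name): a dict with "intrinsics" (3x3 intrinsics, pixels), "rvec" (rotation vector, rad) and "tvec" (3), from world to camera coordinates, as OpenCV has them; the wrist camera has in their place "tool_from_camera" (4x4, takes a point from camera to tool coordinates, whose origin is the TCP and whose axes are the flange's). Camera axes: x right, y down, z forward; pixel columns grow to the right and rows downward; lengths in m; the calibration is good to about 2 mm. The wrist camera is an equidistant fisheye: a pixel r from the principal point sees the ray r / f radians off the axis. A picture is of the moment at which its call begins: read the wrist's pose just before it. camera_model takes no time and is no camera call.
- bot.hand_in(): hands the job in; it is judged then, once.
Trained networks look in the newest picture that a camera, given by its name, has taken for a name from the list of things; names that differ only in an ending like _2 or _b are one class to them, and where a whole thing is asked for, a point or a joint stands for the part that bears it (a point fixed in the world has none). Each returns a list of dicts, best first, with "conf" (0 to 1); they miss things now and then, are a little off and sometimes report something else, mostly with a low value. They report only what shows in the picture. A call takes as long as a camera call. They do not tell look-alikes from the thing itself.
- bot.spot_in(label, camera): "at" ([x, y, z] in m, in the coordinates of the camera as it stood for that picture, good to about 4 mm: the middle of the surface that is visible of it).
- bot.trace(label, camera): "mask" (384x512 bool, what is visible of it).
The state is a dict: "time_s": time; "joint_positions": joint angles; "qvel": joint speeds; "tau": joint torques, N m; "position": TCP position; "tcp_rot": TCP orientation; "force": force on the tool from outside, world axes, zero at the start; "moment": the same for the moment, N m; "opening": opening from 0.0 (shut) to 1.0 (fully open); "grasp_force": force on a finger pad.
Only numpy, scipy, OpenCV 4.12 (cv2) and the standard library are available. Lean on these libraries where they do the work, as an engineer would, in place of code of your own. Each camera call takes 0.05 s, during which the arm holds its last target. There are 200 camera calls.

## Working session

There is one attempt and no reset: what is moved stays moved. The work goes in short steps, Python scripts to look and compute and a tool call to move; the robot and the scene stay as the last step left them, time stands still between calls to the robot, and variables do not carry over. Pictures are saved under pics/ and viewed, at most 10 in all, crops included, and the job is handed in when it is done.

Besides the shell and the picture viewer there is one more tool, called after "Emit:" in YAML: its name, and indented under it one key for each argument. move_arm: Moves the arm, as the interface text tells. Its arguments: {"type":"object","properties":{"increments":{"type":"array"}},"required":["increments"]}

```bash
mkdir -p pics; ls; cat > h.py <<'E'
import numpy as np, cv2
from rig import bot
def cam2w(c,p):
    p=np.asarray(p,float)
    m=bot.camera_model(c)
    if c=='wrist':
        s=bot.read_state(); q=(np.array(m['tool_from_camera'])@np.append(p,1))[:3]
        return np.array(s['tcp_rot'])@q+np.array(s['position'])
    R,_=cv2.Rodrigues(np.array(m['rvec'],float)); return R.T@(p-np.array(m['tvec'],float).ravel())
def ray(c,u,v,d=1.0):
    m=bot.camera_model(c);K=np.array(m['intrinsics'])
    x,y=(u-K[0,2])/K[0,0],(v-K[1,2])/K[1,1]
    if c=='wrist':
        r=np.hypot(x,y); t=np.tan(r)/r if r>0 else 1; x*=t;y*=t
    return cam2w(c,np.array([x,y,1])*d)
def w2px(c,P):
    m=bot.camera_model(c);K=np.array(m['intrinsics']);P=np.asarray(P,float)
    if c=='wrist':
        s=bot.read_state();q=np.array(s['tcp_rot']).T@(P-np.array(s['position']))
        q=(np.linalg.inv(np.array(m['tool_from_camera']))@np.append(q,1))[:3]
        r=np.hypot(q[0],q[1]);k=np.arctan2(r,q[2])/r
        return K[0,2]+K[0,0]*q[0]*k,K[1,2]+K[1,1]*q[1]*k
    R,_=cv2.Rodrigues(np.array(m['rvec'],float));q=R@P+np.array(m['tvec'],float).ravel();q=K@q;return q[:2]/q[2]
def save(c,n):
    im,d=bot.capture(c);cv2.imwrite(f'pics/{n}.png',im[...,::-1]);return im,d
E
python3 - <<'E'
from h import *
s=bot.read_state();print(s['time_s'],s['position'],np.round(s['tcp_rot'],3))
A=[]
for c in ['scene','side','wrist']:
    im,d=save(c,c+'0')
    m=bot.camera_model(c);print(c,{k:np.round(v,3).tolist() for k,v in m.items()})
    A.append(im)
    for l in ['cell0','fixture','tray','handle','thumb','spool','meter','screwdriver']:
        for r in bot.spot_in(l,c): print(l,c,round(r['conf'],2),np.round(cam2w(c,r['at']),3))
cv2.imwrite('pics/both.png',cv2.resize(np.hstack(A[:2])[...,::-1],(1024,384))[:, :])
cv2.imwrite('pics/b2.png',np.vstack(A[:2])[...,::-1])
E
```

```text
pics
0.0 [0.18241993 0.59702141 0.22156998] [[-0.956  0.292 -0.001]
 [ 0.292  0.956 -0.002]
 [ 0.    -0.002 -1.   ]]
scene {'intrinsics': [[459.873, 0.0, 257.089], [0.0, 459.873, 188.441], [0.0, 0.0, 1.0]], 'rvec': [0.645, 2.847, -0.75], 'tvec': [0.457, -0.084, 1.903]}
cell0 scene 0.64 [ 0.524 -0.46   0.045]
cell0 scene 0.61 [0.647 0.143 0.259]
cell0 scene 0.59 [ 0.537 -0.211  0.054]
cell0 scene 0.42 [ 0.509 -0.359  0.047]
fixture scene 0.96 [0.546 0.167 0.042]
fixture scene 0.29 [0.651 0.141 0.256]
tray scene 0.6 [ 0.524 -0.289  0.005]
handle scene 0.57 [0.648 0.142 0.258]
spool scene 0.74 [0.443 0.424 0.035]
meter scene 0.58 [0.443 0.423 0.031]
screwdriver scene 0.7 [ 0.378 -0.285  0.026]
side {'intrinsics': [[370.908, 0.0, 260.688], [0.0, 370.908, 190.861], [0.0, 0.0, 1.0]], 'rvec': [2.013, -0.822, 0.447], 'tvec': [-0.39, 0.358, 0.855]}
cell0 side 0.77 [ 0.499 -0.37   0.048]
cell0 side 0.75 [ 0.534 -0.289  0.044]
cell0 side 0.66 [ 0.518 -0.475  0.045]
cell0 side 0.52 [ 0.491 -0.116  0.041]
cell0 side 0.5 [ 0.523 -0.228  0.045]
fixture side 0.97 [0.567 0.097 0.042]
tray side 0.73 [ 0.512 -0.308  0.006]
handle side 0.9 [0.636 0.117 0.238]
thumb side 0.54 [0.622 0.023 0.203]
spool side 0.7 [0.569 0.097 0.048]
spool side 0.59 [ 0.671 -0.23   0.047]
meter side 0.56 [0.425 0.399 0.033]
meter side 0.17 [0.565 0.102 0.045]
screwdriver side 0.87 [ 0.363 -0.292  0.022]
wrist {'intrinsics': [[297.319, 0.0, 260.901], [0.0, 297.319, 194.22], [0.0, 0.0, 1.0]], 'tool_from_camera': [[0.0, -0.971, -0.241, 0.064], [1.0, 0.0, 0.0, -0.001], [-0.0, -0.241, 0.971, -0.163], [0.0, 0.0, 0.0, 1.0]]}
```

View pics/scene0.png

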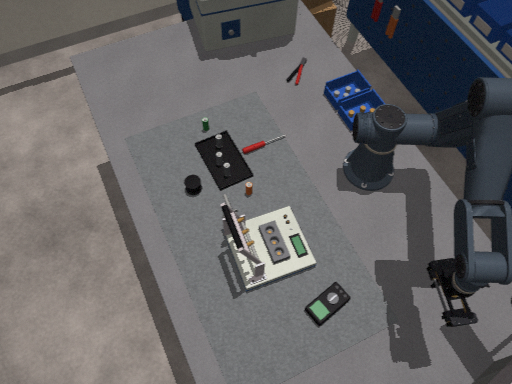

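View pics/side0.png

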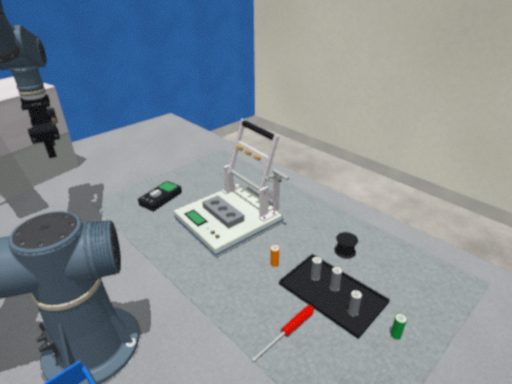

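The scene view shows grey cells at about (219,138), (219,157) and (227,170) in the tray. The look-alikes are green at (206,124) and orange at (249,187). The side view shows the grey cells at (316,268), (336,278) and (355,303), with orange at (275,256) and green at (398,326).

I'll take the three grey ones in the tray. Next I'll estimate the tray cells and the fixture pose from depth.

```bash
cat > pc.py <<'E'
from h import *
def cloud(c,d):
    m=bot.camera_model(c);K=np.array(m['intrinsics'])
    v,u=np.mgrid[:384,:512];x=(u-K[0,2])/K[0,0];y=(v-K[1,2])/K[1,1]
    if c=='wrist':
        r=np.hypot(x,y)+1e-9;t=np.tan(np.minimum(r,1.45))/r;x=x*t;y=y*t
        s=bot.read_state();T=np.array(m['tool_from_camera']);P=np.dstack([x*d,y*d,d])@T[:3,:3].T+T[:3,3]
        P=P@np.array(s['tcp_rot']).T+np.array(s['position'])
    else:
        R,_=cv2.Rodrigues(np.array(m['rvec'],float));P=(np.dstack([x*d,y*d,d])-np.array(m['tvec'],float).ravel())@R
    P[d<=0]=np.nan;return P
E
python3 - <<'E'
from pc import *
for c in ['scene','side']:
    im,d=bot.capture(c);P=cloud(c,d)
    with np.errstate(invalid='ignore'):
        m=(abs(P[...,2]-.040)<.012)&(P[...,0]>.35)&(P[...,0]<.8)&(P[...,1]>-.08)&(P[...,1]<.35)&(im.min(2)>150)
    r=cv2.minAreaRect(P[m][:,:2].astype(np.float32)*1000);print(c,m.sum(),np.nanmean(P[m][:,2]),r,cv2.boxPoints(r).round().tolist())
    for l in ['cell0','tray','handle','thumb']:
        for r in bot.trace(l,c):
            q=P[r['mask']];q=q[~np.isnan(q[:,0])];rgb=im[r['mask']].mean(0)
            if not len(q):continue
            h=np.percentile(q[:,2],95);t=q[q[:,2]>h-.012]
            print(c,l,round(r['conf'],2),rgb.round(),np.round([*q.mean(0),h],3),np.round(t.mean(0),3),np.round(np.ptp(q,axis=0),3))
            if l=='tray':print(cv2.minAreaRect(q[:,:2].astype(np.float32)*1000))
E
```

```text
scene 2337 0.04054509085263795 ((529.3872680664062, 143.5384521484375), (250.7127685546875, 268.8493957519531), 85.19046020507812) [[385.0, 30.0], [653.0, 7.0], [674.0, 257.0], [406.0, 280.0]]
scene cell0 0.57 [48. 74. 52.] [ 0.527 -0.464  0.044  0.068] [ 0.527 -0.464  0.062] [0.015 0.021 0.062]
scene cell0 0.51 [78. 78. 78.] [ 0.544 -0.276  0.048  0.072] [ 0.543 -0.281  0.067] [0.025 0.036 0.073]
scene cell0 0.44 [64. 64. 64.] [ 0.51  -0.358  0.038  0.072] [ 0.511 -0.36   0.068] [0.038 0.046 0.079]
scene tray 0.69 [31. 29. 30.] [ 0.522 -0.285  0.006  0.016] [ 0.521 -0.279  0.009] [0.156 0.259 0.081]
((523.2920532226562, -290.1291809082031), (153.02708435058594, 257.6761474609375), 2.109144449234009)
scene tray 0.16 [149. 149. 142.] [0.547 0.157 0.081 0.301] [0.664 0.139 0.303] [0.303 0.397 0.323]
((522.4649658203125, 83.1048583984375), (383.1329345703125, 291.84136962890625), 84.15095520019531)
scene handle 0.72 [97. 90. 87.] [0.648 0.146 0.262 0.309] [0.664 0.139 0.304] [0.09  0.178 0.278]
scene thumb 0.59 [135. 134. 132.] [ 0.62  -0.015  0.187  0.215] [ 0.625 -0.004  0.21 ] [0.051
[... 741 characters left out ...]
 tray 0.57 [48. 49. 51.] [ 0.517 -0.302  0.007  0.017] [ 0.516 -0.3    0.01 ] [0.184 0.26  0.071]
((524.0929565429688, -287.7060546875), (182.47206115722656, 260.0446472167969), 1.8023697137832642)
side tray 0.48 [147. 150. 148.] [0.642 0.026 0.183 0.212] [ 0.622 -0.004  0.208] [0.27  0.304 0.213]
((744.7040405273438, 117.89816284179688), (395.7912902832031, 59.752628326416016), 42.8594970703125)
side handle 0.72 [148. 143. 139.] [0.651 0.146 0.23  0.306] [0.656 0.122 0.302] [1.835 1.986 1.06 ]
side thumb 0.62 [169. 174. 168.] [0.563 0.132 0.079 0.279] [0.655 0.121 0.296] [2.074 2.083 1.074]
side thumb 0.57 [149. 152. 150.] [0.652 0.036 0.174 0.212] [ 0.622 -0.003  0.209] [0.307 0.31  0.214]
```

Emit:
move_arm:
  increments:
    - {"xyz": [0,0,-10],"roll": 0.106,"grip": 100}
    - {"xyz": [0,0,-10],"roll": 0.106,"grip": 100}
    - {"xyz": [0,0,-10],"roll": 0.106,"grip": 100}
    - {"xyz": [-36,-14,-1],"roll": 0,"grip": 100}
    - {"xyz": [-36,-14,-1],"roll": 0,"grip": 100}

```text
time_s: 2.27
position: [0.2253, 0.5342, 0.2552]
tcp_rot: [[-0.819, 0.574, 0.002], [0.574, 0.819, 0.002], [-0.0, 0.003, -1.0]]
force: [0.3, -0.9, -0.6]
opening: 0.997
grasp_force: 0.0
```

Emit:
move_arm:
  increments:
    - {"xyz": [-36,-14,-1],"roll": 0,"grip": 100}
    - {"xyz": [-36,-14,-1],"roll": 0,"grip": 100}
    - {"xyz": [-36,-14,-1],"roll": 0,"grip": 100}
    - {"xyz": [-36,-14,-1],"roll": 0,"grip": 100}
    - {"xyz": [-36,-14,-1],"roll": 0,"grip": 100}

```text
time_s: 2.68
position: [0.3328, 0.3707, 0.2598]
tcp_rot: [[-0.817, 0.576, 0.001], [0.576, 0.817, 0.0], [-0.0, 0.001, -1.0]]
force: [0.1, 1.2, 0.1]
opening: 1.0
grasp_force: 0.0
```

Emit:
move_arm:
  increments:
    - {"xyz": [-36,-14,-1],"roll": 0,"grip": 100}
    - {"xyz": [-36,-14,-1],"roll": 0,"grip": 100}
    - {"xyz": [-36,-14,-1],"roll": 0,"grip": 100}
    - {"xyz": [-36,-14,-1],"roll": 0,"grip": 100}
    - {"xyz": [-36,-14,-1],"roll": 0,"grip": 100}

```text
time_s: 3.1
position: [0.4395, 0.2096, 0.2649]
tcp_rot: [[-0.817, 0.577, 0.001], [0.577, 0.817, 0.0], [-0.0, 0.001, -1.0]]
force: [0.5, 0.6, -0.4]
opening: 1.003
grasp_force: 0.0
```

Emit:
move_arm:
  increments:
    - {"xyz": [-36,-14,0],"roll": 0,"grip": 100}
    - {"xyz": [-36,-14,0],"roll": 0,"grip": 100}
    - {"xyz": [0,0,0],"roll": 0,"grip": 100}
    - {"xyz": [0,0,0],"roll": 0,"grip": 100}

```text
time_s: 3.43
position: [0.4826, 0.1451, 0.2646]
tcp_rot: [[-0.814, 0.58, 0.0], [0.58, 0.814, 0.0], [-0.0, 0.0, -1.0]]
force: [-1.1, -0.3, -0.0]
opening: 1.002
grasp_force: 0.0
```

```bash
python3 - <<'E'
from pc import *
s=bot.read_state();print(s['time_s'],s['position'],np.round(s['tcp_rot'],3),s['joint_positions'],s['force'])
im,d=save('wrist','w1');P=cloud('wrist',d);np.save('P1.npy',P)
with np.errstate(invalid='ignore'):
    m=(abs(P[...,2]-.065)<.006)&(P[...,0]<.65)
print(m.sum(),cv2.minAreaRect(P[m][:,:2].astype(np.float32)*1000))
for l in ['well1','fixture']:
    for r in bot.spot_in(l,'wrist'): print(l,round(r['conf'],2),np.round(cam2w('wrist',r['at']),3))
E
```

```text
3.4333 [0.48264723 0.14511601 0.26457134] [[-0.814  0.58   0.   ]
 [ 0.58   0.814  0.   ]
 [-0.     0.    -1.   ]] [ 4.00356687e+00  1.78562821e+01  9.61966600e+01  1.31772855e-02
  6.59247222e+01 -5.05224740e+01] [-1.11174114 -0.27980408 -0.00140862]
5041 ((337.46734619140625, 91.85506439208984), (617.6045532226562, 195.81405639648438), 10.968074798583984)
well1 0.83 [0.492 0.156 0.039]
fixture 0.58 [0.489 0.161 0.041]
```

View pics/w1.png

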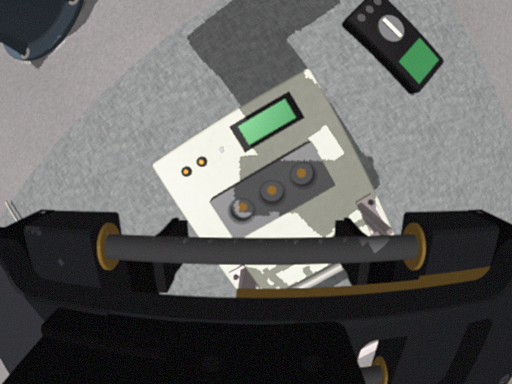

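The wrist view shows the nest with its well floor contacts at about (302,173), (272,190) and (243,208). Next I'll compute the well positions from these pixels.

```bash
python3 - <<'E'
from pc import *
im=cv2.imread('pics/w1.png');P=np.load('P1.npy')
hsv=cv2.cvtColor(im,cv2.COLOR_BGR2HSV)
W=[]
m=bot.camera_model('wrist')
for u,v in [(302,173),(272,190),(243,208)]:
    y0,x0=v-8,u-8;h=hsv[y0:v+9,x0:u+9];k=(h[...,0]>8)&(h[...,0]<25)&(h[...,1]>110)
    yy,xx=np.nonzero(k);uu,vv=xx.mean()+x0,yy.mean()+y0
    C=cam2w('wrist',[0,0,0]);r=ray('wrist',uu,vv)-C
    p=C+r*(.045-C[2])/r[2];W.append(p);print(uu,vv,k.sum(),p.round(4), 'depth',np.nanmedian(P[v-3:v+4,u-3:u+4].reshape(-1,3),axis=0).round(4))
print(W[0]-W[1],W[1]-W[2],np.linalg.norm((W[0]-W[2])))
dd=W[0]-W[2];print('yaw',np.degrees(np.arctan2(-dd[0],dd[1])))
ok=(abs(P[...,2]-.065)<.006)&(im.max(2)<125)
lab=cv2.connectedComponentsWithStats(ok.astype(np.uint8))
i=1+np.argmax(lab[2][1:,4]);
for i in range(1,lab[0]):
    if lab[2][i,4]>300: print(lab[2][i],cv2.minAreaRect(P[lab[1]==i][:,:2].astype(np.float32)*1000),P[lab[1]==i][:,2].mean())
E
```

```text
301.0 172.5737704918033 61 [0.5113 0.1897 0.045 ] depth [0.5135 0.189  0.0457]
271.2950819672131 189.80327868852459 61 [0.5079 0.1446 0.045 ] depth [0.5095 0.144  0.0459]
242.43636363636364 206.45454545454547 55 [0.5045 0.0999 0.045 ] depth [0.5074 0.098  0.0458]
[0.00337508 0.04511859 0.        ] [0.0034255  0.04462054 0.        ] 0.089996442163614
yaw -4.333685227226443
[ 228  146  107   78 3085] ((509.26849365234375, 149.85919189453125), (136.92544555664062, 64.68441009521484), 85.63843536376953) 0.06492854770354317
```

Emit:
move_arm:
  increments:
    - {"xyz": [-27,-29.5,4],"roll": 0,"grip": 100}
    - {"xyz": [-27,-29.5,4],"roll": 0,"grip": 100}
    - {"xyz": [-27,-29.5,4],"roll": 0,"grip": 100}
    - {"xyz": [-27,-29.5,4],"roll": 0,"grip": 100}
    - {"xyz": [-27,-29.5,4],"roll": 0,"grip": 100}

```text
time_s: 4.0
position: [0.5062, -0.0511, 0.2446]
tcp_rot: [[-0.819, 0.574, 0.0], [0.574, 0.819, 0.0], [0.0, 0.0, -1.0]]
force: [0.5, 0.4, 0.1]
opening: 1.003
grasp_force: 0.0
```

Emit:
move_arm:
  increments:
    - {"xyz": [-27,-29.5,4],"roll": 0,"grip": 100}
    - {"xyz": [-27,-29.5,4],"roll": 0,"grip": 100}
    - {"xyz": [-27,-29.5,4],"roll": 0,"grip": 100}
    - {"xyz": [-27,-29.5,4],"roll": 0,"grip": 100}
    - {"xyz": [-26,-29.5,4],"roll": 0,"grip": 100}

```text
time_s: 4.42
position: [0.5314, -0.2491, 0.2245]
tcp_rot: [[-0.818, 0.575, 0.0], [0.575, 0.818, 0.0], [0.0, 0.0, -1.0]]
force: [0.6, 0.3, -0.9]
opening: 1.001
grasp_force: 0.0
```

Emit:
move_arm:
  increments:
    - {"xyz": [0,0,0],"roll": 0,"grip": 60}
    - {"xyz": [0,0,0],"roll": 0,"grip": 60}

```text
time_s: 4.58
position: [0.5312, -0.2496, 0.224]
tcp_rot: [[-0.816, 0.578, -0.0], [0.578, 0.816, 0.001], [0.001, 0.0, -1.0]]
force: [-0.2, 0.2, -0.0]
opening: 0.92
grasp_force: 0.0
```

```bash
python3 - <<'E'
from pc import *
s=bot.read_state();print(s['time_s'],s['position'],np.round(s['tcp_rot'],3),s['force'])
im,d=save('wrist','w2');P=cloud('wrist',d);np.save('P2.npy',P)
for r in bot.trace('cell0','wrist'):
    k=r['mask'];q=P[k];q=q[~np.isnan(q[:,0])]
    h=np.percentile(q[:,2],97);t=q[abs(q[:,2]-h)<.006]
    v,u=np.nonzero(k);print(round(r['conf'],2),im[k].mean(0).round(),round(h,4),cv2.minEnclosingCircle(t[:,:2].astype(np.float32)*1000),t.mean(0).round(4),(u.mean(),v.mean()))
with np.errstate(invalid='ignore'): f=(P[...,0]>.46)&(P[...,0]<.58)&(P[...,1]<-.2)&(P[...,1]>-.35)&(P[...,2]<.012)
print('floor',np.median(P[f][:,2]))
cv2.imwrite('pics/w2c.png',cv2.resize(im[60:300,100:420,::-1],None,fx=2,fy=2))
E
```

```text
4.5833 [ 0.53123759 -0.24959252  0.22401251] [[-0.816  0.578 -0.   ]
 [ 0.578  0.816  0.001]
 [ 0.001  0.    -1.   ]] [-0.15732662  0.23160585 -0.04841291]
0.85 [189. 141. 108.] 0.0663 ((493.02203369140625, -109.4984359741211), 12.64354133605957) [ 0.4928 -0.1101  0.0644] (np.float64(339.14821124361157), np.float64(84.92504258943782))
0.83 [167. 163. 159.] 0.0704 ((535.071044921875, -224.7016143798828), 12.83108139038086) [ 0.5348 -0.2244  0.0684] (np.float64(279.5934065934066), np.float64(169.43040293040292))
0.82 [143. 143. 143.] 0.07 ((508.651123046875, -365.4356689453125), 12.457706451416016) [ 0.5056 -0.3653  0.0681] (np.float64(174.49256505576207), np.float64(214.2825278810409))
0.62 [145. 140. 137.] 0.0702 ((542.8986206054688, -285.0566711425781), 13.018671035766602) [ 0.5421 -0.2844  0.0682] (np.float64(241.33863275039747), np.float64(201.9697933227345))
floor 0.0045901052022004896
```

View pics/w2c.png

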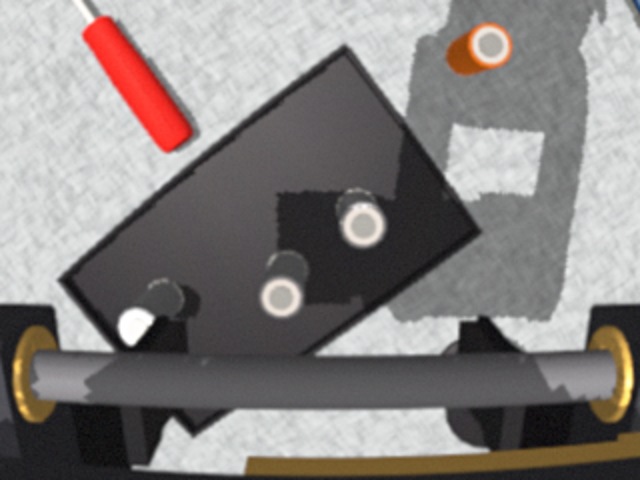

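Emit:
move_arm:
  increments:
    - {"xyz": [5.5,11,35],"roll": 0,"grip": 60}
    - {"xyz": [6,11.5,38],"roll": 0,"grip": 60}
    - {"xyz": [0,0,40],"roll": 0,"grip": 60}
    - {"xyz": [0,0,40],"roll": 0,"grip": 60}
    - {"xyz": [0,0,0],"roll": 0,"grip": 60}

```text
time_s: 5.1
position: [0.5293, -0.218, 0.0638]
tcp_rot: [[-0.819, 0.574, -0.015], [0.574, 0.819, 0.01], [0.018, -0.0, -1.0]]
force: [-2.0, 1.2, -1.5]
opening: 0.613
grasp_force: 0.0
```

```bash
python3 - <<'E'
from pc import *
s=bot.read_state();print(s['position'],s['opening'])
R=np.array(s['tcp_rot']);print((R.T@(np.array([.535,-.2247,.034])-s['position'])*1000).round(1))
E
```

```text
[ 0.52925395 -0.21797781  0.06383088] 0.6134123710113412
[-9.1 -2.2 29.7]
```

Emit:
move_arm:
  increments:
    - {"xyz": [0,0,0],"roll": 0,"grip": 60}
    - {"xyz": [0,0,0],"roll": 0,"grip": 60}

```text
time_s: 5.27
position: [0.5359, -0.2238, 0.0736]
tcp_rot: [[-0.818, 0.575, 0.002], [0.575, 0.818, -0.002], [-0.003, 0.0, -1.0]]
force: [0.6, -0.5, 0.1]
opening: 0.603
grasp_force: 0.0
```

```bash
python3 - <<'E'
from pc import *
s=bot.read_state();print(s['position'],s['opening'],s['force'],np.array(s['tcp_rot']).round(3),np.round(s['joint_positions'],2),np.round(s['qvel'],2))
R=np.array(s['tcp_rot']);print((R.T@(np.array([.535,-.2247,.034])-s['position'])*1000).round(1))
im,d=save('wrist','w3');P=cloud('wrist',d)
for r in bot.trace('cell0','wrist'):
    k=r['mask'];q=P[k];q=q[~np.isnan(q[:,0])]
    h=np.percentile(q[:,2],97);t=q[abs(q[:,2]-h)<.006]
    print(round(r['conf'],2),im[k].mean(0).round(),round(h,4),cv2.minEnclosingCircle(t[:,:2].astype(np.float32)*1000))
E
```

```text
[ 0.53593547 -0.2237544   0.07359463] 0.6030478502495837 [ 0.63221573 -0.52429609  0.10563584] [[-0.818  0.575  0.002]
 [ 0.575  0.818 -0.002]
 [-0.003  0.    -1.   ]] [-3.368e+01  3.864e+01  9.544e+01  1.000e-02  4.576e+01 -8.856e+01] [-0.65 -2.39 -1.37  0.05 -0.43 -0.07]
[ 0.3 -1.3 39.6]
0.72 [200. 146. 106.] 0.0669 ((494.28778076171875, -111.4770736694336), 12.992013931274414)
0.68 [144. 141. 139.] 0.0711 ((535.7924194335938, -226.5545654296875), 12.519734382629395)
0.49 [80. 79. 80.] 0.0971 ((530.0343017578125, -252.81661987304688), 0.26692429184913635)
```

Emit:
move_arm:
  increments:
    - {"xyz": [0,-1,14],"roll": 0,"grip": 60}
    - {"xyz": [0,0,12],"roll": 0,"grip": 60}
    - {"xyz": [0,0,8],"roll": 0,"grip": 60}
    - {"xyz": [0,0,5],"roll": 0,"grip": 60}
    - {"xyz": [0,0,0],"roll": 0,"grip": 20}

```text
time_s: 5.78
position: [0.5336, -0.2249, 0.0321]
tcp_rot: [[-0.817, 0.577, -0.001], [0.577, 0.817, 0.001], [0.001, -0.0, -1.0]]
force: [-1.0, 0.5, 0.2]
opening: 0.572
grasp_force: 0.0
```

Emit:
move_arm:
  increments:
    - {"xyz": [0,0,0],"roll": 0,"grip": 10}
    - {"xyz": [0,0,0],"roll": 0,"grip": 0}
    - {"xyz": [0,0,0],"roll": 0,"grip": 0}
    - {"xyz": [0,0,0],"roll": 0,"grip": 0}
    - {"xyz": [0,0,0],"roll": 0,"grip": 0}

```text
time_s: 6.2
position: [0.5342, -0.2252, 0.0328]
tcp_rot: [[-0.817, 0.577, 0.001], [0.577, 0.817, -0.0], [-0.001, 0.0, -1.0]]
force: [0.7, 0.4, 1.3]
opening: 0.284
grasp_force: 29.9
```

Emit:
move_arm:
  increments:
    - {"xyz": [0,0,-20],"roll": 0,"grip": 0}
    - {"xyz": [0,0,-38],"roll": 0,"grip": 0}
    - {"xyz": [0,0,-38],"roll": 0,"grip": 0}
    - {"xyz": [10,8,-30],"roll": 0,"grip": 0}
    - {"xyz": [25,21,-11],"roll": 0,"grip": 0}

```text
time_s: 6.62
position: [0.5268, -0.1862, 0.1747]
tcp_rot: [[-0.815, 0.579, 0.012], [0.579, 0.815, -0.008], [-0.014, 0.0, -1.0]]
force: [0.5, 0.0, -1.2]
opening: 0.29
grasp_force: 29.9
```

Emit:
move_arm:
  increments:
    - {"xyz": [30,25,0],"roll": 0,"grip": 0}
    - {"xyz": [30,25,0],"roll": 0,"grip": 0}
    - {"xyz": [30,25,0],"roll": 0,"grip": 0}
    - {"xyz": [30,25,0],"roll": 0,"grip": 0}
    - {"xyz": [20,28,0],"roll": 0,"grip": 0}

```text
time_s: 7.03
position: [0.4782, 0.0064, 0.1694]
tcp_rot: [[-0.817, 0.577, -0.004], [0.577, 0.817, 0.001], [0.004, -0.001, -1.0]]
force: [-0.0, 0.0, -0.9]
opening: 0.289
grasp_force: 29.9
```

Emit:
move_arm:
  increments:
    - {"xyz": [17,33,0],"roll": 0,"grip": 0}
    - {"xyz": [17,33,0],"roll": 0,"grip": 0}
    - {"xyz": [17,33,0],"roll": 0,"grip": 0}
    - {"xyz": [17,33,0],"roll": 0,"grip": 0}
    - {"xyz": [10,22,0],"roll": 0,"grip": 0}

```text
time_s: 7.45
position: [0.5063, 0.1781, 0.1697]
tcp_rot: [[-0.818, 0.575, 0.0], [0.575, 0.818, 0.001], [0.0, 0.001, -1.0]]
force: [0.4, -0.5, -1.3]
opening: 0.29
grasp_force: 29.9
```

Emit:
move_arm:
  increments:
    - {"xyz": [5,14,0],"roll": 0,"grip": 0}
    - {"xyz": [0,0,0],"roll": 0,"grip": 0}
    - {"xyz": [0,0,0],"roll": 0,"grip": 0}

```text
time_s: 7.7
position: [0.5103, 0.1897, 0.1694]
tcp_rot: [[-0.818, 0.575, -0.0], [0.575, 0.818, -0.001], [0.0, -0.001, -1.0]]
force: [0.2, -0.1, 0.5]
opening: 0.293
grasp_force: 29.9
```

```bash
cat > st.py <<'E'
from pc import *
import sys
def go(*t):
    s=bot.read_state();R=np.array(s['tcp_rot']);print('to target tool mm',(R.T@(np.array(t)-s['position'])*1000).round(1),'pos',np.round(s['position'],4),'t',s['time_s'],'op',round(s['opening'],3),'gf',s['grasp_force'],'F',np.round(s['force'],1))
if __name__=='__main__': go(*map(float,sys.argv[1:4]))
E
python3 st.py .5113 .1897 .0735; python3 - <<'E'
from pc import *
im,d=save('wrist','w4');P=cloud('wrist',d)
for r in bot.trace('cell0','wrist'):
    k=r['mask'];q=P[k];q=q[~np.isnan(q[:,0])];h=np.percentile(q[:,2],97);t=q[abs(q[:,2]-h)<.006]
    print(round(r['conf'],2),round(h,4),cv2.minEnclosingCircle(t[:,:2].astype(np.float32)*1000))
E
```

```text
to target tool mm [-0.9  0.6 95.9] pos [0.5103 0.1897 0.1694] t 7.7 op 0.293 gf 29.940404891967773 F [ 0.2 -0.1  0.5]
0.9 0.2064 ((510.7809143066406, 186.73126220703125), 13.332865715026855)
0.5 0.066 ((511.09271240234375, 158.8933563232422), 65.065185546875)
0.4 0.0651 ((520.7320556640625, -469.555908203125), 6.970381259918213)
```

View pics/w4.png

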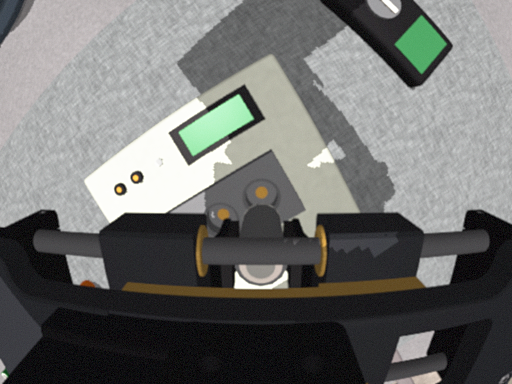

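Emit:
move_arm:
  increments:
    - {"xyz": [0.5,0.5,20],"roll": 0,"grip": 0}
    - {"xyz": [0,0,25],"roll": 0,"grip": 0}
    - {"xyz": [0,0,15],"roll": 0,"grip": 0}
    - {"xyz": [0,0,8],"roll": 0,"grip": 0}
    - {"xyz": [0,0,5],"roll": 0,"grip": 0}

```text
time_s: 8.22
position: [0.5099, 0.1886, 0.0955]
tcp_rot: [[-0.816, 0.578, -0.002], [0.578, 0.816, -0.001], [0.002, -0.002, -1.0]]
force: [-0.8, 0.2, -0.3]
opening: 0.288
grasp_force: 29.9
```

Emit:
move_arm:
  increments:
    - {"xyz": [0,0,4],"roll": 0,"grip": 0}
    - {"xyz": [0,0,4],"roll": 0,"grip": 0}
    - {"xyz": [0,0,4],"roll": 0,"grip": 0}
    - {"xyz": [0,0,0],"roll": 0,"grip": 0}

```text
time_s: 8.55
position: [0.5109, 0.1897, 0.0845]
tcp_rot: [[-0.817, 0.577, 0.001], [0.577, 0.817, -0.0], [-0.001, 0.0, -1.0]]
force: [-0.0, -0.4, -1.4]
opening: 0.29
grasp_force: 29.9
```

Emit:
move_arm:
  increments:
    - {"xyz": [0,0,4],"roll": 0,"grip": 0}
    - {"xyz": [0,0,3],"roll": 0,"grip": 0}
    - {"xyz": [0,0,2],"roll": 0,"grip": 0}
    - {"xyz": [0,0,1.5],"roll": 0,"grip": 0}
    - {"xyz": [0,0,0],"roll": 0,"grip": 0}

```text
time_s: 8.97
position: [0.5109, 0.1898, 0.0739]
tcp_rot: [[-0.817, 0.577, 0.001], [0.577, 0.817, -0.0], [-0.001, 0.0, -1.0]]
force: [1.5, -0.5, -1.9]
opening: 0.285
grasp_force: 29.9
```

Emit:
move_arm:
  increments:
    - {"xyz": [0,0,0.5],"roll": 0,"grip": 45}
    - {"xyz": [0,0,0],"roll": 0,"grip": 45}
    - {"xyz": [0,0,0],"roll": 0,"grip": 45}
    - {"xyz": [0,0,0],"roll": 0,"grip": 45}
    - {"xyz": [0,0,-10],"roll": 0,"grip": 45}

```text
time_s: 9.38
position: [0.5091, 0.1898, 0.0825]
tcp_rot: [[-0.817, 0.577, -0.004], [0.577, 0.817, -0.0], [0.003, -0.003, -1.0]]
force: [-0.3, -0.7, 0.5]
opening: 0.441
grasp_force: 0.0
```

Emit:
move_arm:
  increments:
    - {"xyz": [0,0,-20],"roll": 0,"grip": 45}
    - {"xyz": [0,0,-30],"roll": 0,"grip": 45}
    - {"xyz": [0,0,-35],"roll": 0,"grip": 60}

```text
time_s: 9.63
position: [0.5091, 0.1897, 0.1688]
tcp_rot: [[-0.817, 0.577, -0.004], [0.577, 0.817, -0.0], [0.003, -0.003, -1.0]]
force: [0.7, -1.0, 0.4]
opening: 0.473
grasp_force: 0.0
```

```bash
python3 st.py .5435 -.286 .17; python3 - <<'E'
from pc import *
im,d=save('wrist','w5');P=cloud('wrist',d)
for r in bot.trace('cell0','wrist'):
    k=r['mask'];q=P[k];q=q[~np.isnan(q[:,0])];h=np.percentile(q[:,2],97);t=q[abs(q[:,2]-h)<.006]
    print(round(r['conf'],2),round(h,4),cv2.minEnclosingCircle(t[:,:2].astype(np.float32)*1000))
E
```

```text
to target tool mm [-302.5 -368.8   -1.1] pos [0.5091 0.1897 0.1688] t 9.6333 op 0.473 gf 0.0 F [ 0.7 -1.   0.4]
0.8 0.1187 ((518.6369018554688, 189.35646057128906), 12.959360122680664)
```

Emit:
move_arm:
  increments:
    - {"xyz": [0,0,0],"roll": 0,"grip": 60}
    - {"xyz": [0,0,0],"roll": 0,"grip": 60}
    - {"xyz": [0,0,0],"roll": 0,"grip": 60}

```text
time_s: 9.98
position: [0.5094, 0.1898, 0.1676]
tcp_rot: [[-0.817, 0.577, -0.003], [0.577, 0.817, -0.0], [0.002, -0.002, -1.0]]
force: [0.0, -0.6, -0.8]
opening: 0.598
grasp_force: 0.0
```

```bash
cat > cells.py <<'E'
from pc import *
import sys
c=sys.argv[1]
im,d=save(c,sys.argv[2]);P=cloud(c,d)
for r in bot.trace('cell0',c):
    k=r['mask'];q=P[k];q=q[~np.isnan(q[:,0])];h=np.percentile(q[:,2],97);t=q[abs(q[:,2]-h)<.006]
    print(round(r['conf'],2),im[k].mean(0).round(),round(h,4),cv2.minEnclosingCircle(t[:,:2].astype(np.float32)*1000))
E
python3 cells.py wrist w6; python3 st.py .5435 -.286 .17
```

```text
0.68 [108. 104. 101.] 0.1109 ((512.4880981445312, 188.12176513671875), 12.857897758483887)
to target tool mm [-302.1 -369.1   -2.6] pos [0.5096 0.1898 0.1673] t 10.0833 op 0.602 gf 0.0 F [-0.5 -0.6 -0.4]
```

Emit:
move_arm:
  increments:
    - {"xyz": [-8,-16,0],"roll": 0,"grip": 60}
    - {"xyz": [-16,-33,0],"roll": 0,"grip": 60}
    - {"xyz": [-17,-34,0],"roll": 0,"grip": 60}
    - {"xyz": [-18,-35,0],"roll": 0,"grip": 60}
    - {"xyz": [-18,-35,0],"roll": 0,"grip": 60}

```text
time_s: 10.5
position: [0.4842, 0.0194, 0.1676]
tcp_rot: [[-0.818, 0.576, -0.002], [0.576, 0.818, 0.0], [0.002, -0.001, -1.0]]
force: [0.4, -0.6, 0.0]
opening: 0.596
grasp_force: 0.0
```

Emit:
move_arm:
  increments:
    - {"xyz": [-20,-35,0],"roll": 0,"grip": 60}
    - {"xyz": [-27,-28,0],"roll": 0,"grip": 60}
    - {"xyz": [-30,-26,0],"roll": 0,"grip": 60}
    - {"xyz": [-30,-26,0],"roll": 0,"grip": 60}
    - {"xyz": [-30,-26,0],"roll": 0,"grip": 60}

```text
time_s: 10.92
position: [0.5153, -0.1755, 0.1676]
tcp_rot: [[-0.817, 0.577, -0.002], [0.577, 0.817, 0.001], [0.002, -0.0, -1.0]]
force: [0.8, 1.0, -0.2]
opening: 0.6
grasp_force: 0.0
```

Emit:
move_arm:
  increments:
    - {"xyz": [-30,-26,0],"roll": 0,"grip": 60}
    - {"xyz": [-28,-24,0],"roll": 0,"grip": 60}
    - {"xyz": [-20,-17,5],"roll": 0,"grip": 60}
    - {"xyz": [-10,-8,10],"roll": 0,"grip": 60}
    - {"xyz": [0,0,20],"roll": 0,"grip": 60}

```text
time_s: 11.33
position: [0.5464, -0.2899, 0.1338]
tcp_rot: [[-0.815, 0.579, 0.004], [0.579, 0.815, -0.004], [-0.006, -0.001, -1.0]]
force: [-0.2, -0.4, 0.5]
opening: 0.598
grasp_force: 0.0
```

Emit:
move_arm:
  increments:
    - {"xyz": [0,0,10],"roll": 0,"grip": 60}
    - {"xyz": [0,0,5],"roll": 0,"grip": 60}
    - {"xyz": [0,0,0],"roll": 0,"grip": 60}
    - {"xyz": [0,0,0],"roll": 0,"grip": 60}

```text
time_s: 11.67
position: [0.5442, -0.2843, 0.1182]
tcp_rot: [[-0.818, 0.576, -0.001], [0.576, 0.818, 0.001], [0.002, 0.0, -1.0]]
force: [0.4, -1.1, -0.1]
opening: 0.603
grasp_force: 0.0
```

```bash
python3 st.py .5435 -.286 .033;python3 cells.py wrist w7; 
```

```text
to target tool mm [-0.5 -1.8 85.2] pos [ 0.5442 -0.2843  0.1182] t 11.6667 op 0.603 gf 0.0 F [ 0.4 -1.1 -0.1]
0.97 [164. 161. 158.] 0.0709 ((543.2478637695312, -287.71734619140625), 12.907498359680176)
0.84 [190. 129.  85.] 0.0665 ((494.256103515625, -110.78112030029297), 13.641258239746094)
0.81 [84. 84. 84.] 0.062 ((514.9248046875, -358.2952880859375), 6.432818412780762)
0.4 [161. 164. 159.] 0.042 ((547.1907348632812, 27.506126403808594), 49.384498596191406)
```

Emit:
move_arm:
  increments:
    - {"xyz": [-1,-2.5,18],"roll": 0,"grip": 60}
    - {"xyz": [0,0,25],"roll": 0,"grip": 60}
    - {"xyz": [0,0,20],"roll": 0,"grip": 60}
    - {"xyz": [0,0,12],"roll": 0,"grip": 60}
    - {"xyz": [0,0,7],"roll": 0,"grip": 60}

```text
time_s: 12.18
position: [0.5436, -0.2877, 0.0357]
tcp_rot: [[-0.817, 0.576, -0.001], [0.576, 0.817, 0.001], [0.001, 0.0, -1.0]]
force: [-0.6, -0.5, -0.9]
opening: 0.599
grasp_force: 0.0
```

Emit:
move_arm:
  increments:
    - {"xyz": [0,0,3],"roll": 0,"grip": 60}
    - {"xyz": [0,0,0],"roll": 0,"grip": 60}
    - {"xyz": [0,0,0],"roll": 0,"grip": 10}
    - {"xyz": [0,0,0],"roll": 0,"grip": 0}
    - {"xyz": [0,0,0],"roll": 0,"grip": 0}

```text
time_s: 12.6
position: [0.5445, -0.2888, 0.0346]
tcp_rot: [[-0.817, 0.577, 0.002], [0.577, 0.817, -0.001], [-0.002, -0.0, -1.0]]
force: [-0.2, -0.3, -0.3]
opening: 0.453
grasp_force: 0.0
```

Emit:
move_arm:
  increments:
    - {"xyz": [0,0,0],"roll": 0,"grip": 0}
    - {"xyz": [0,0,0],"roll": 0,"grip": 0}
    - {"xyz": [0,0,0],"roll": 0,"grip": 0}

```text
time_s: 12.85
position: [0.5441, -0.2885, 0.034]
tcp_rot: [[-0.817, 0.577, 0.001], [0.577, 0.817, -0.001], [-0.001, -0.0, -1.0]]
force: [0.6, 0.2, 1.7]
opening: 0.29
grasp_force: 29.8
```

Emit:
move_arm:
  increments:
    - {"xyz": [0,0,-20],"roll": 0,"grip": 0}
    - {"xyz": [0,0,-38],"roll": 0,"grip": 0}
    - {"xyz": [0,0,-38],"roll": 0,"grip": 0}
    - {"xyz": [10,8,-30],"roll": 0,"grip": 0}
    - {"xyz": [25,22,-10],"roll": 0,"grip": 0}

```text
time_s: 13.27
position: [0.5369, -0.2494, 0.175]
tcp_rot: [[-0.815, 0.579, 0.012], [0.579, 0.815, -0.01], [-0.015, -0.001, -1.0]]
force: [1.4, -0.5, 0.0]
opening: 0.289
grasp_force: 29.9
```

Emit:
move_arm:
  increments:
    - {"xyz": [30,27,0],"roll": 0,"grip": 0}
    - {"xyz": [30,27,0],"roll": 0,"grip": 0}
    - {"xyz": [30,27,0],"roll": 0,"grip": 0}
    - {"xyz": [30,27,0],"roll": 0,"grip": 0}
    - {"xyz": [30,27,0],"roll": 0,"grip": 0}

```text
time_s: 13.68
position: [0.4869, -0.0452, 0.1697]
tcp_rot: [[-0.816, 0.577, 0.0], [0.577, 0.816, 0.0], [0.0, 0.0, -1.0]]
force: [0.4, 1.1, -0.6]
opening: 0.29
grasp_force: 29.8
```

Emit:
move_arm:
  increments:
    - {"xyz": [24,28,0],"roll": 0,"grip": 0}
    - {"xyz": [14,31,0],"roll": 0,"grip": 0}
    - {"xyz": [14,31,0],"roll": 0,"grip": 0}
    - {"xyz": [14,31,0],"roll": 0,"grip": 0}
    - {"xyz": [13,25,0],"roll": 0,"grip": 0}

```text
time_s: 14.1
position: [0.5078, 0.1203, 0.1697]
tcp_rot: [[-0.817, 0.576, 0.001], [0.576, 0.817, 0.0], [-0.0, 0.001, -1.0]]
force: [0.5, -0.5, -0.3]
opening: 0.29
grasp_force: 29.9
```

Emit:
move_arm:
  increments:
    - {"xyz": [9,14,0],"roll": 0,"grip": 0}
    - {"xyz": [5,8,0],"roll": 0,"grip": 0}
    - {"xyz": [0,0,0],"roll": 0,"grip": 0}
    - {"xyz": [0,0,0],"roll": 0,"grip": 0}
    - {"xyz": [0,0,0],"roll": 0,"grip": 0}

```text
time_s: 14.52
position: [0.5086, 0.143, 0.1695]
tcp_rot: [[-0.816, 0.577, -0.001], [0.577, 0.816, -0.001], [0.0, -0.001, -1.0]]
force: [-0.4, 0.8, -0.8]
opening: 0.291
grasp_force: 29.9
```

```bash
python3 st.py .5088 .144 .0744;python3 cells.py wrist w8; 
```

```text
to target tool mm [ 0.4  1.  95.1] pos [0.5086 0.143  0.1695] t 14.5167 op 0.291 gf 29.853028521174565 F [-0.4  0.8 -0.8]
0.8 [105.  51.  15.] 0.0528 ((486.7340087890625, -101.80086517333984), 6.564371585845947)
0.78 [75. 74. 72.] 0.205 ((506.50592041015625, 143.2579803466797), 13.126935958862305)
0.74 [122. 118. 115.] 0.1113 ((512.0391845703125, 188.23350524902344), 12.597626686096191)
```

Emit:
move_arm:
  increments:
    - {"xyz": [-0.3,0.8,20],"roll": 0,"grip": 0}
    - {"xyz": [0,0,25],"roll": 0,"grip": 0}
    - {"xyz": [0,0,15],"roll": 0,"grip": 0}
    - {"xyz": [0,0,8],"roll": 0,"grip": 0}
    - {"xyz": [0,0,5],"roll": 0,"grip": 0}

```text
time_s: 15.03
position: [0.5091, 0.1436, 0.0955]
tcp_rot: [[-0.816, 0.578, -0.002], [0.578, 0.816, -0.0], [0.001, -0.001, -1.0]]
force: [-0.3, -0.4, -1.6]
opening: 0.294
grasp_force: 29.9
```

Emit:
move_arm:
  increments:
    - {"xyz": [0,0,4],"roll": 0,"grip": 0}
    - {"xyz": [0,0,4],"roll": 0,"grip": 0}
    - {"xyz": [0,0,4],"roll": 0,"grip": 0}
    - {"xyz": [0,0,0],"roll": 0,"grip": 0}

```text
time_s: 15.37
position: [0.5146, 0.1417, 0.0887]
tcp_rot: [[-0.818, 0.575, 0.011], [0.575, 0.818, -0.004], [-0.011, 0.003, -1.0]]
force: [2.1, -10.2, 15.6]
opening: 0.288
grasp_force: 30.1
```

Emit:
move_arm:
  increments:
    - {"xyz": [0,0,-4],"roll": 0,"grip": 0}
    - {"xyz": [0,0,-6],"roll": 0,"grip": 0}
    - {"xyz": [0,0,-4],"roll": 0,"grip": 0}
    - {"xyz": [0,0,0],"roll": 0,"grip": 0}
    - {"xyz": [0,0,0],"roll": 0,"grip": 0}

```text
time_s: 15.78
position: [0.5096, 0.1447, 0.0989]
tcp_rot: [[-0.817, 0.577, 0.001], [0.577, 0.817, 0.0], [-0.0, 0.001, -1.0]]
force: [-0.6, 0.4, -0.4]
opening: 0.292
grasp_force: 30.0
```

```bash
python3 st.py .5088 .144 .0744;python3 cells.py wrist w9;python3 - <<'E'
from pc import *
im=cv2.imread('pics/w9.png');cv2.imwrite('pics/w9c.png',cv2.resize(im[130:330,150:380],None,fx=3,fy=3))
E
```

```text
to target tool mm [ 0.3 -1.1 24.5] pos [0.5096 0.1447 0.0989] t 15.7833 op 0.292 gf 29.955799696035683 F [-0.6  0.4 -0.4]
0.83 [101.  97.  95.] 0.1108 ((512.0172119140625, 188.4341583251953), 12.907344818115234)
0.69 [80. 78. 77.] 0.1373 ((513.3570556640625, 141.73858642578125), 12.467244148254395)
```

View pics/w9c.png

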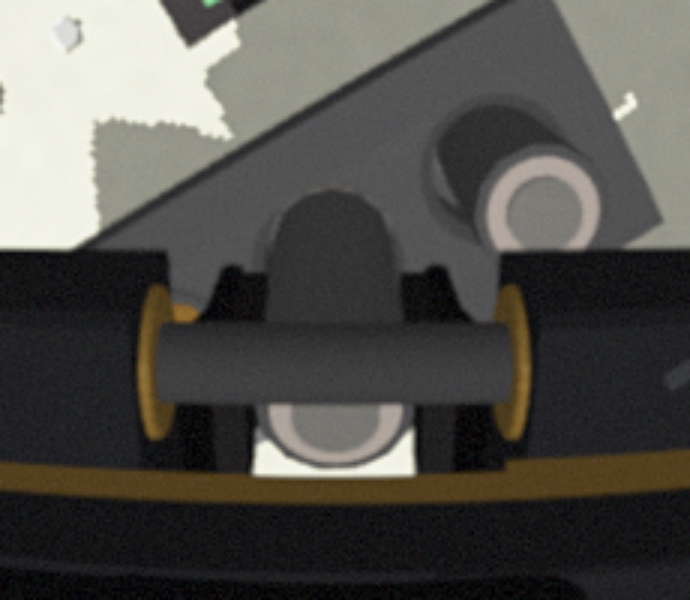

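```bash
cat > tilt.py <<'E'
from pc import *
def slices(zt):
    s=bot.read_state();R=np.array(s['tcp_rot']);p0=np.array(s['position'])
    im,d=bot.capture('wrist');P=cloud('wrist',d);Q=(P-p0)@R
    K=None
    r=max(bot.trace('cell0','wrist'),key=lambda r:np.nanpercentile(P[r['mask']][:,2],90))
    for c,PP,mk in [('wrist',Q,r['mask'])]:
        q=PP[mk];q=q[~np.isnan(q[:,0])]
        for a in np.arange(-45,35,6):
            k=q[(q[:,2]>a)&(q[:,2]<a+6)]
            if len(k)>8:
                # circle fit radius 13 in tool x,y
                from scipy.optimize import least_squares
                f=least_squares(lambda c:np.hypot(k[:,0]-c[0],k[:,1]-c[1])-.013,[k[:,0].max()-.013,0],loss='soft_l1',f_scale=.001)
                print('toolz mm',round(a*1 if 0 else a,0),len(k),(f.x*1000).round(1),'rms',round(1000*np.sqrt((f.fun**2).mean()),2))
E
sed -i 's/q=PP\[mk\];/q=PP[mk]*1000;/; s/-.013,\[k/-13,[k/; s/max()-.013/max()-13/; s/f_scale=.001/f_scale=1/; s/(f.x\*1000)/(f.x)/; s/round(1000\*np/round(np/' tilt.py
python3 -c "
from tilt import *
slices(0)"
```

```text
toolz mm -45 24 [-13.8   0.1] rms 1.5
toolz mm -39 848 [-17.2  -0.6] rms 3.83
toolz mm -33 66 [-1.3 -0.5] rms 0.3
toolz mm -27 191 [-0.9 -0.4] rms 0.35
toolz mm -21 224 [-0.1 -0.5] rms 0.37
toolz mm -15 206 [ 0.9 -0.6] rms 0.36
toolz mm -9 206 [ 1.8 -0.7] rms 0.36
toolz mm -3 185 [ 2.8 -0.8] rms 0.35
toolz mm 3 171 [ 3.7 -0.9] rms 0.33
toolz mm 9 159 [ 4.7 -1. ] rms 0.36
toolz mm 15 137 [ 5.6 -1. ] rms 0.32
toolz mm 21 62 [ 6.3 -1.3] rms 0.24
```

Emit:
move_arm:
  increments:
    - {"xyz": [-3,0,0],"roll": 0,"grip": 0}
    - {"xyz": [-3.5,0,0],"roll": 0,"grip": 0}
    - {"xyz": [0,0,0],"roll": 0,"grip": 0}
    - {"xyz": [0,0,4],"roll": 0,"grip": 0}
    - {"xyz": [0,0,4],"roll": 0,"grip": 0}

```text
time_s: 16.4
position: [0.515, 0.1407, 0.0904]
tcp_rot: [[-0.817, 0.577, 0.0], [0.577, 0.817, 0.0], [-0.0, 0.0, -1.0]]
force: [-0.0, -0.7, -0.9]
opening: 0.288
grasp_force: 30.0
```

Emit:
move_arm:
  increments:
    - {"xyz": [0,0,2],"roll": 0,"grip": 0}
    - {"xyz": [0,0,0],"roll": 0,"grip": 0}
    - {"xyz": [0,0,0],"roll": 0,"grip": 0}

```text
time_s: 16.65
position: [0.5149, 0.1405, 0.0882]
tcp_rot: [[-0.817, 0.577, -0.0], [0.577, 0.817, -0.0], [-0.0, -0.0, -1.0]]
force: [1.1, -1.0, -2.5]
opening: 0.291
grasp_force: 30.0
```

```bash
python3 st.py .5147 .1406 .0885;python3 -c "
from tilt import *
slices(0)"
```

```text
to target tool mm [ 0.2 -0.  -0.3] pos [0.5149 0.1405 0.0882] t 16.65 op 0.291 gf 29.955350998789072 F [ 1.1 -1.  -2.5]
toolz mm -45 48 [-14.1  -0.4] rms 1.66
toolz mm -39 848 [-17.5  -0.4] rms 4.01
toolz mm -33 108 [-1.5 -0.3] rms 0.36
toolz mm -27 205 [-0.9 -0.3] rms 0.38
toolz mm -21 221 [-0.1 -0.4] rms 0.37
toolz mm -15 216 [ 0.8 -0.6] rms 0.37
toolz mm -9 199 [ 1.8 -0.6] rms 0.39
toolz mm -3 187 [ 2.7 -0.7] rms 0.37
toolz mm 3 165 [ 3.6 -0.8] rms 0.34
toolz mm 9 153 [ 4.6 -0.8] rms 0.34
toolz mm 15 134 [ 5.5 -1. ] rms 0.3
toolz mm 21 90 [ 6.3 -1. ] rms 0.31
```

No force yet. I'll go 2 mm deeper, then bring the tool +x to straighten the cell.

Emit:
move_arm:
  increments:
    - {"xyz": [0,0,2],"roll": 0,"grip": 0}
    - {"xyz": [1,0,1],"roll": 0,"grip": 0}
    - {"xyz": [1.5,0,0],"roll": 0,"grip": 0}
    - {"xyz": [1.5,0,0],"roll": 0,"grip": 0}
    - {"xyz": [0,0,0],"roll": 0,"grip": 0}

```text
time_s: 17.17
position: [0.5138, 0.1418, 0.0862]
tcp_rot: [[-0.818, 0.575, 0.005], [0.575, 0.818, -0.002], [-0.006, 0.001, -1.0]]
force: [2.7, -7.1, -0.3]
opening: 0.29
grasp_force: 30.0
```

Emit:
move_arm:
  increments:
    - {"xyz": [1.5,0,0],"roll": 0,"grip": 0}
    - {"xyz": [1.5,0,0],"roll": 0,"grip": 0}
    - {"xyz": [0,0,0],"roll": 0,"grip": 0}
    - {"xyz": [0,0,0],"roll": 0,"grip": 0}

```text
time_s: 17.5
position: [0.5121, 0.143, 0.0866]
tcp_rot: [[-0.818, 0.575, 0.006], [0.575, 0.818, -0.003], [-0.007, 0.001, -1.0]]
force: [3.4, -7.8, 2.2]
opening: 0.292
grasp_force: 30.1
```

```bash
python3 st.py .5087 .1434 .0744;python3 -c "
from tilt import *
slices(0)"|sed -n 3,12p
```

```text
to target tool mm [ 3.  -1.6 12.2] pos [0.5121 0.143  0.0866] t 17.5 op 0.292 gf 30.052597112953663 F [ 3.4 -7.8  2.2]
toolz mm -33 114 [-1.3 -0.4] rms 0.38
toolz mm -27 167 [-1.1 -0.4] rms 0.3
toolz mm -21 193 [-0.7 -0.5] rms 0.26
toolz mm -15 193 [-0.2 -0.6] rms 0.28
toolz mm -9 164 [ 0.3 -0.7] rms 0.28
toolz mm -3 151 [ 0.7 -0.8] rms 0.29
toolz mm 3 147 [ 1.2 -0.8] rms 0.29
toolz mm 9 134 [ 1.7 -0.9] rms 0.26
toolz mm 15 119 [ 2.2 -1.1] rms 0.22
toolz mm 21 84 [ 2.6 -1.2] rms 0.49
```

Emit:
move_arm:
  increments:
    - {"xyz": [1.5,-0.5,0],"roll": 0,"grip": 0}
    - {"xyz": [1.5,0,0],"roll": 0,"grip": 0}
    - {"xyz": [1.5,0,0],"roll": 0,"grip": 0}
    - {"xyz": [0,0,0],"roll": 0,"grip": 0}
    - {"xyz": [0,0,0],"roll": 0,"grip": 0}

```text
time_s: 18.02
position: [0.5086, 0.1454, 0.0868]
tcp_rot: [[-0.818, 0.575, 0.007], [0.575, 0.818, -0.003], [-0.008, 0.002, -1.0]]
force: [3.7, -7.9, 2.4]
opening: 0.293
grasp_force: 30.0
```

```bash
python3 st.py .5087 .1434 .0744;python3 -c "
from tilt import *
slices(0)"|sed -n 3,12p
```

```text
to target tool mm [-1.2 -1.6 12.4] pos [0.5086 0.1454 0.0868] t 18.0167 op 0.293 gf 30.027433331379143 F [ 3.7 -7.9  2.4]
toolz mm -33 100 [-1.  -0.5] rms 0.2
toolz mm -27 141 [-1.4 -0.4] rms 0.38
toolz mm -21 152 [-1.5 -0.4] rms 0.24
toolz mm -15 135 [-1.5 -0.6] rms 0.23
toolz mm -9 134 [-1.5 -0.6] rms 0.23
toolz mm -3 126 [-1.5 -0.7] rms 0.22
toolz mm 3 110 [-1.5 -0.8] rms 0.21
toolz mm 9 107 [-1.5 -0.8] rms 0.21
toolz mm 15 88 [-1.6 -0.9] rms 0.19
toolz mm 21 71 [-1.5 -1.1] rms 0.2
```

Emit:
move_arm:
  increments:
    - {"xyz": [-1,-0.5,0],"roll": 0,"grip": 0}
    - {"xyz": [-0.5,0,2],"roll": 0,"grip": 0}
    - {"xyz": [0,0,2],"roll": 0,"grip": 0}
    - {"xyz": [0,0,0],"roll": 0,"grip": 0}

```text
time_s: 18.45
position: [0.5085, 0.1448, 0.0821]
tcp_rot: [[-0.817, 0.576, 0.005], [0.576, 0.817, -0.001], [-0.005, 0.002, -1.0]]
force: [3.4, -5.8, -0.7]
opening: 0.29
grasp_force: 30.0
```

```bash
python3 st.py .5087 .1434 .0744;python3 -c "
from tilt import *
slices(0)"|sed -n 4,12p
```

```text
to target tool mm [-1.  -1.   7.7] pos [0.5085 0.1448 0.0821] t 18.45 op 0.29 gf 30.0149403695832 F [ 3.4 -5.8 -0.7]
toolz mm -27 131 [-1.4 -0.3] rms 0.27
toolz mm -21 159 [-1.4 -0.5] rms 0.22
toolz mm -15 138 [-1.4 -0.5] rms 0.23
toolz mm -9 138 [-1.4 -0.6] rms 0.24
toolz mm -3 129 [-1.4 -0.7] rms 0.25
toolz mm 3 112 [-1.4 -0.7] rms 0.24
toolz mm 9 107 [-1.4 -0.8] rms 0.21
toolz mm 15 78 [-1.4 -0.9] rms 0.17
toolz mm 21 16 [-1.5 -0.9] rms 0.13
```

Emit:
move_arm:
  increments:
    - {"xyz": [-0.7,-0.5,3],"roll": 0,"grip": 0}
    - {"xyz": [0,0,3],"roll": 0,"grip": 0}
    - {"xyz": [0,0,2],"roll": 0,"grip": 0}
    - {"xyz": [0,0,1],"roll": 0,"grip": 0}
    - {"xyz": [0,0,0],"roll": 0,"grip": 0}

```text
time_s: 18.97
position: [0.5085, 0.1446, 0.0728]
tcp_rot: [[-0.817, 0.577, 0.004], [0.577, 0.817, -0.0], [-0.004, 0.002, -1.0]]
force: [4.2, -3.7, 0.5]
opening: 0.287
grasp_force: 30.0
```

```bash
python3 st.py .5087 .1434 .0744;python3 cells.py wrist w10
```

```text
to target tool mm [-0.9 -0.8 -1.6] pos [0.5085 0.1446 0.0728] t 18.9667 op 0.287 gf 30.007642446435057 F [ 4.2 -3.7  0.5]
0.91 [91. 89. 87.] 0.1121 ((509.02130126953125, 143.94003295898438), 13.054483413696289)
0.86 [82. 79. 78.] 0.1107 ((510.5102844238281, 189.46124267578125), 12.125561714172363)
0.42 [44. 44. 45.] 0.0451 ((506.3595886230469, -355.6678466796875), 3.8384149074554443)
0.32 [152. 159. 145.] 0.0662 ((551.5505981445312, 169.81686401367188), 93.12244415283203)
```

Emit:
move_arm:
  increments:
    - {"xyz": [0,0,0.7],"roll": 0,"grip": 0}
    - {"xyz": [0,0,0],"roll": 0,"grip": 42}
    - {"xyz": [0,0,0],"roll": 0,"grip": 42}
    - {"xyz": [0,0,0],"roll": 0,"grip": 42}
    - {"xyz": [0,0,0],"roll": 0,"grip": 42}

```text
time_s: 19.48
position: [0.505, 0.1453, 0.0714]
tcp_rot: [[-0.817, 0.577, -0.003], [0.577, 0.817, 0.0], [0.002, -0.001, -1.0]]
force: [0.1, -0.7, 0.2]
opening: 0.407
grasp_force: 0.0
```

Emit:
move_arm:
  increments:
    - {"xyz": [0,0,-10],"roll": 0,"grip": 42}
    - {"xyz": [0,0,-20],"roll": 0,"grip": 42}
    - {"xyz": [0,0,-30],"roll": 0,"grip": 42}
    - {"xyz": [0,0,-25],"roll": 0,"grip": 60}
    - {"xyz": [0,0,-12],"roll": 0,"grip": 60}

```text
time_s: 19.9
position: [0.5076, 0.1453, 0.1724]
tcp_rot: [[-0.817, 0.577, 0.005], [0.577, 0.817, 0.001], [-0.003, 0.003, -1.0]]
force: [1.2, 0.4, -0.0]
opening: 0.498
grasp_force: 0.0
```

Emit:
move_arm:
  increments:
    - {"xyz": [0,0,0],"roll": 0,"grip": 60}
    - {"xyz": [0,0,0],"roll": 0,"grip": 60}
    - {"xyz": [0,0,0],"roll": 0,"grip": 60}

```text
time_s: 20.15
position: [0.5054, 0.1449, 0.1683]
tcp_rot: [[-0.817, 0.577, -0.002], [0.577, 0.817, -0.0], [0.001, -0.001, -1.0]]
force: [0.9, -0.3, -0.0]
opening: 0.589
grasp_force: 0.0
```

```bash
python3 st.py .509 -.3665 .17;python3 cells.py wrist w11
```

```text
to target tool mm [-297.9 -415.7   -1.7] pos [0.5054 0.1449 0.1683] t 20.15 op 0.589 gf 0.0 F [ 0.9 -0.3 -0. ]
0.81 [106. 102.  99.] 0.1107 ((508.779052734375, 142.80873107910156), 13.086926460266113)
0.81 [113. 109. 107.] 0.1107 ((512.3189086914062, 188.34349060058594), 13.04791259765625)
```

Emit:
move_arm:
  increments:
    - {"xyz": [-12,-16,0],"roll": 0,"grip": 60}
    - {"xyz": [-23,-32,0],"roll": 0,"grip": 60}
    - {"xyz": [-23,-32,0],"roll": 0,"grip": 60}
    - {"xyz": [-23,-32,0],"roll": 0,"grip": 60}
    - {"xyz": [-23,-32,0],"roll": 0,"grip": 60}

```text
time_s: 20.67
position: [0.5073, -0.0339, 0.1676]
tcp_rot: [[-0.817, 0.576, -0.003], [0.576, 0.817, 0.001], [0.003, -0.001, -1.0]]
force: [1.1, -0.4, 0.1]
opening: 0.598
grasp_force: 0.0
```

Emit:
move_arm:
  increments:
    - {"xyz": [-23,-32,0],"roll": 0,"grip": 60}
    - {"xyz": [-23,-32,0],"roll": 0,"grip": 60}
    - {"xyz": [-23,-32,0],"roll": 0,"grip": 60}
    - {"xyz": [-23,-32,0],"roll": 0,"grip": 60}
    - {"xyz": [-23,-32,0],"roll": 0,"grip": 60}

```text
time_s: 21.08
position: [0.5089, -0.2313, 0.1675]
tcp_rot: [[-0.817, 0.577, -0.002], [0.577, 0.817, 0.002], [0.003, 0.0, -1.0]]
force: [1.2, 0.7, 0.2]
opening: 0.602
grasp_force: 0.0
```

Emit:
move_arm:
  increments:
    - {"xyz": [-23,-32,0],"roll": 0,"grip": 60}
    - {"xyz": [-23,-32,0],"roll": 0,"grip": 60}
    - {"xyz": [-18,-26,0],"roll": 0,"grip": 60}
    - {"xyz": [-10,-14,10],"roll": 0,"grip": 60}
    - {"xyz": [-4.5,-7,20],"roll": 0,"grip": 60}

```text
time_s: 21.5
position: [0.511, -0.3698, 0.1391]
tcp_rot: [[-0.815, 0.579, 0.004], [0.579, 0.815, -0.004], [-0.005, -0.001, -1.0]]
force: [0.4, 0.3, -0.3]
opening: 0.598
grasp_force: 0.0
```

Emit:
move_arm:
  increments:
    - {"xyz": [0,0,15],"roll": 0,"grip": 60}
    - {"xyz": [0,0,5],"roll": 0,"grip": 60}
    - {"xyz": [0,0,0],"roll": 0,"grip": 60}
    - {"xyz": [0,0,0],"roll": 0,"grip": 60}
    - {"xyz": [0,0,0],"roll": 0,"grip": 60}

```text
time_s: 21.92
position: [0.5105, -0.3651, 0.1193]
tcp_rot: [[-0.818, 0.576, 0.0], [0.576, 0.818, -0.0], [-0.001, 0.0, -1.0]]
force: [-0.4, -1.2, 0.8]
opening: 0.601
grasp_force: 0.0
```

```bash
python3 st.py .5085 -.3655 .034;python3 cells.py wrist w12;  python3 -c "
from tilt import *
slices(0)"
```

```text
to target tool mm [ 1.5 -1.5 85.3] pos [ 0.5105 -0.3651  0.1193] t 21.9167 op 0.601 gf 0.0 F [-0.4 -1.2  0.8]
0.79 [163. 159. 156.] 0.0705 ((509.8313903808594, -368.4901123046875), 12.981430053710938)
0.67 [178. 112.  66.] 0.066 ((493.9287109375, -110.96859741210938), 14.023869514465332)
```

Emit:
move_arm:
  increments:
    - {"xyz": [0,-2.3,18],"roll": 0,"grip": 60}
    - {"xyz": [0,0,25],"roll": 0,"grip": 60}
    - {"xyz": [0,0,20],"roll": 0,"grip": 60}
    - {"xyz": [0,0,12],"roll": 0,"grip": 60}
    - {"xyz": [0,0,7],"roll": 0,"grip": 60}

```text
time_s: 22.53
position: [0.5082, -0.367, 0.0356]
tcp_rot: [[-0.817, 0.577, -0.001], [0.577, 0.817, 0.001], [0.002, 0.0, -1.0]]
force: [-0.7, -0.2, -0.3]
opening: 0.599
grasp_force: 0.0
```

Emit:
move_arm:
  increments:
    - {"xyz": [0,0,3],"roll": 0,"grip": 60}
    - {"xyz": [0,0,0],"roll": 0,"grip": 60}
    - {"xyz": [0,0,0],"roll": 0,"grip": 10}
    - {"xyz": [0,0,0],"roll": 0,"grip": 0}
    - {"xyz": [0,0,0],"roll": 0,"grip": 0}

```text
time_s: 22.95
position: [0.5093, -0.3681, 0.0349]
tcp_rot: [[-0.817, 0.577, 0.001], [0.577, 0.817, -0.001], [-0.002, -0.0, -1.0]]
force: [0.1, -0.2, 0.2]
opening: 0.455
grasp_force: 0.0
```

Emit:
move_arm:
  increments:
    - {"xyz": [0,0,0],"roll": 0,"grip": 0}
    - {"xyz": [0,0,0],"roll": 0,"grip": 0}
    - {"xyz": [0,0,0],"roll": 0,"grip": 0}

```text
time_s: 23.2
position: [0.5089, -0.3678, 0.0343]
tcp_rot: [[-0.817, 0.577, 0.001], [0.577, 0.817, -0.001], [-0.001, -0.0, -1.0]]
force: [-0.1, 0.7, 1.4]
opening: 0.292
grasp_force: 29.9
```

```bash
python3 st.py .5052 .0983 .17;  python3 -c "
from tilt import *
slices(0)"
```

```text
to target tool mm [ 271.7  378.6 -136. ] pos [ 0.5089 -0.3678  0.0343] t 23.2 op 0.292 gf 29.918249992188066 F [-0.1  0.7  1.4]
toolz mm -39 535 [ 5.2 -0.5] rms 2.74
toolz mm -33 219 [-0.2  0. ] rms 1.47
toolz mm -27 146 [-1.2 -0.7] rms 0.3
toolz mm -21 154 [-1.3 -0.5] rms 0.23
toolz mm -15 142 [-1.3 -0.5] rms 0.24
toolz mm -9 130 [-1.3 -0.5] rms 0.23
toolz mm -3 125 [-1.3 -0.5] rms 0.24
toolz mm 3 115 [-1.3 -0.4] rms 0.21
toolz mm 9 100 [-1.2 -0.4] rms 0.2
toolz mm 15 94 [-1.2 -0.3] rms 0.19
toolz mm 21 91 [-1.2 -0.3] rms 0.21
toolz mm 27 102 [-1.4 -0.2] rms 15.95
```

Emit:
move_arm:
  increments:
    - {"xyz": [0,0,-20],"roll": 0,"grip": 0}
    - {"xyz": [0,0,-38],"roll": 0,"grip": 0}
    - {"xyz": [0,0,-38],"roll": 0,"grip": 0}
    - {"xyz": [8,11,-30],"roll": 0,"grip": 0}
    - {"xyz": [18,25,-10],"roll": 0,"grip": 0}

```text
time_s: 23.72
position: [0.5112, -0.3288, 0.1752]
tcp_rot: [[-0.815, 0.579, 0.009], [0.579, 0.815, -0.01], [-0.014, -0.003, -1.0]]
force: [1.5, 0.1, -0.3]
opening: 0.291
grasp_force: 29.9
```

Emit:
move_arm:
  increments:
    - {"xyz": [23,32,0],"roll": 0,"grip": 0}
    - {"xyz": [23,32,0],"roll": 0,"grip": 0}
    - {"xyz": [23,32,0],"roll": 0,"grip": 0}
    - {"xyz": [23,32,0],"roll": 0,"grip": 0}
    - {"xyz": [23,32,0],"roll": 0,"grip": 0}

```text
time_s: 24.13
position: [0.5059, -0.1243, 0.1698]
tcp_rot: [[-0.816, 0.577, -0.0], [0.577, 0.816, 0.0], [0.0, 0.0, -1.0]]
force: [1.2, 0.2, -0.8]
opening: 0.29
grasp_force: 29.9
```

Emit:
move_arm:
  increments:
    - {"xyz": [23,32,0],"roll": 0,"grip": 0}
    - {"xyz": [23,32,0],"roll": 0,"grip": 0}
    - {"xyz": [23,32,0],"roll": 0,"grip": 0}
    - {"xyz": [23,32,0],"roll": 0,"grip": 0}
    - {"xyz": [18,25,0],"roll": 0,"grip": 0}

```text
time_s: 24.55
position: [0.5039, 0.0651, 0.1697]
tcp_rot: [[-0.817, 0.576, -0.001], [0.576, 0.817, 0.001], [0.001, -0.0, -1.0]]
force: [0.4, 0.1, -1.0]
opening: 0.288
grasp_force: 29.9
```

Emit:
move_arm:
  increments:
    - {"xyz": [12,16,0],"roll": 0,"grip": 0}
    - {"xyz": [7,9,0],"roll": 0,"grip": 0}
    - {"xyz": [3,5,0],"roll": 0,"grip": 0}
    - {"xyz": [0,0,0],"roll": 0,"grip": 0}
    - {"xyz": [0,0,0],"roll": 0,"grip": 0}

```text
time_s: 24.97
position: [0.5045, 0.0987, 0.1698]
tcp_rot: [[-0.817, 0.577, -0.0], [0.577, 0.817, -0.001], [-0.0, -0.0, -1.0]]
force: [-0.4, -0.9, -1.0]
opening: 0.287
grasp_force: 29.9
```

Emit:
move_arm:
  increments:
    - {"xyz": [0,0,15],"roll": 0,"grip": 0}
    - {"xyz": [0,0,25],"roll": 0,"grip": 0}
    - {"xyz": [0,0,12],"roll": 0,"grip": 0}
    - {"xyz": [0,0,5],"roll": 0,"grip": 0}
    - {"xyz": [0,0,0],"roll": 0,"grip": 0}

```text
time_s: 25.38
position: [0.5037, 0.0981, 0.1117]
tcp_rot: [[-0.816, 0.578, -0.003], [0.578, 0.816, -0.0], [0.002, -0.002, -1.0]]
force: [0.1, -0.3, -0.7]
opening: 0.286
grasp_force: 29.9
```

Emit:
move_arm:
  increments:
    - {"xyz": [0,0,0],"roll": 0,"grip": 0}
    - {"xyz": [0,0,0],"roll": 0,"grip": 0}

```text
time_s: 25.55
position: [0.5052, 0.0989, 0.1136]
tcp_rot: [[-0.816, 0.578, 0.002], [0.578, 0.816, -0.0], [-0.002, 0.001, -1.0]]
force: [0.5, -0.2, -0.4]
opening: 0.288
grasp_force: 29.9
```

```bash
python3 st.py .5052 .0983 .0747;  python3 -c "
from tilt import *
slices(0)"|sed -n 2,12p; python3 cells.py wrist w13
```

```text
to target tool mm [-0.3 -0.5 38.9] pos [0.5052 0.0989 0.1136] t 25.55 op 0.288 gf 29.9235005909577 F [ 0.5 -0.2 -0.4]
toolz mm -33 161 [-0.6  0.1] rms 1.05
toolz mm -27 146 [-1.1 -0.5] rms 0.24
toolz mm -21 150 [-1.2 -0.4] rms 0.23
toolz mm -15 142 [-1.2 -0.4] rms 0.22
toolz mm -9 140 [-1.2 -0.3] rms 0.21
toolz mm -3 121 [-1.2 -0.3] rms 0.2
toolz mm 3 114 [-1.2 -0.3] rms 0.22
toolz mm 9 106 [-1.2 -0.2] rms 0.19
toolz mm 15 92 [-1.1 -0.1] rms 0.18
toolz mm 21 88 [-1.1 -0.1] rms 0.18
toolz mm 27 47 [-1.  0.] rms 0.26
0.73 [103. 100.  97.] 0.1111 ((508.9369201660156, 143.599853515625), 13.004487991333008)
0.66 [78. 76. 74.] 0.1493 ((505.1282958984375, 98.6617431640625), 13.140461921691895)
0.64 [94. 91. 89.] 0.111 ((511.708984375, 188.32156372070312), 13.220599174499512)
```

Emit:
move_arm:
  increments:
    - {"xyz": [0.4,0,6],"roll": 0,"grip": 0}
    - {"xyz": [0,0,6],"roll": 0,"grip": 0}
    - {"xyz": [0,0,5],"roll": 0,"grip": 0}
    - {"xyz": [0,0,4],"roll": 0,"grip": 0}
    - {"xyz": [0,0,3],"roll": 0,"grip": 0}

```text
time_s: 26.17
position: [0.5072, 0.0987, 0.0905]
tcp_rot: [[-0.818, 0.576, 0.007], [0.576, 0.818, -0.002], [-0.007, 0.002, -1.0]]
force: [3.1, -1.7, -0.6]
opening: 0.287
grasp_force: 30.0
```

Emit:
move_arm:
  increments:
    - {"xyz": [0,0,0],"roll": 0,"grip": 0}
    - {"xyz": [0,0,0],"roll": 0,"grip": 0}

```text
time_s: 26.33
position: [0.5065, 0.0988, 0.089]
tcp_rot: [[-0.817, 0.576, 0.005], [0.576, 0.817, -0.002], [-0.005, 0.002, -1.0]]
force: [2.5, -4.3, -0.1]
opening: 0.291
grasp_force: 30.0
```

```bash
python3 st.py .5056 .0983 .0747;  python3 -c "
from tilt import *
slices(0)"|sed -n 2,12p
```

```text
to target tool mm [ 0.6 -1.  14.3] pos [0.5065 0.0988 0.089 ] t 26.3333 op 0.291 gf 29.99631250242551 F [ 2.5 -4.3 -0.1]
```

Emit:
move_arm:
  increments:
    - {"xyz": [-0.8,-0.6,0],"roll": 0,"grip": 0}
    - {"xyz": [0,0,0],"roll": 0,"grip": 0}
    - {"xyz": [0,0,0],"roll": 0,"grip": 0}

```text
time_s: 26.68
position: [0.5062, 0.0985, 0.089]
tcp_rot: [[-0.817, 0.577, 0.004], [0.577, 0.817, -0.0], [-0.003, 0.002, -1.0]]
force: [4.3, -2.6, -0.3]
opening: 0.292
grasp_force: 30.0
```

```bash
python3 st.py .5056 .0983 .0747;  python3 -c "
from tilt import *
slices(0)"|sed -n 1,12p;  python3 cells.py wrist w14
```

```text
to target tool mm [ 0.5 -0.5 14.3] pos [0.5062 0.0985 0.089 ] t 26.6833 op 0.292 gf 29.989900924265385 F [ 4.3 -2.6 -0.3]
toolz mm -27 381 [12.4 37.5] rms 2.94
toolz mm -21 1036 [38.8 37.1] rms 5.33
toolz mm -15 135 [40.1 22.5] rms 3.45
toolz mm -9 121 [40.6 23.3] rms 3.61
toolz mm -3 115 [39.8 21.8] rms 3.52
toolz mm 3 105 [40.2 22.4] rms 3.62
toolz mm 9 90 [41.  22.8] rms 3.53
toolz mm 15 86 [40.2 22.3] rms 3.51
toolz mm 21 81 [41. 24.] rms 7.97
toolz mm 27 53 [36.9 19. ] rms 4.53
toolz mm 33 17 [23.4 13.2] rms 2.79
0.95 [83. 81. 79.] 0.1258 ((507.41058349609375, 96.76791381835938), 13.2413330078125)
0.88 [95. 92. 90.] 0.1112 ((508.84503173828125, 143.5640869140625), 12.984310150146484)
0.61 [90. 87. 85.] 0.111 ((512.4522705078125, 188.0637969970703), 13.180963516235352)
0.53 [112.  72.  47.] 0.0093 ((486.41192626953125, -101.31980895996094), 7.6055169105529785)
```

Emit:
move_arm:
  increments:
    - {"xyz": [-0.5,-0.3,2],"roll": 0,"grip": 0}
    - {"xyz": [0,0,2],"roll": 0,"grip": 0}
    - {"xyz": [0,0,0],"roll": 0,"grip": 0}
    - {"xyz": [0,0,0],"roll": 0,"grip": 0}

```text
time_s: 27.22
position: [0.5058, 0.098, 0.0847]
tcp_rot: [[-0.817, 0.577, 0.003], [0.577, 0.817, -0.0], [-0.002, 0.001, -1.0]]
force: [5.5, -2.5, -2.3]
opening: 0.288
grasp_force: 30.0
```

```bash
sed -i "s/np.nanpercentile(P\[r\['mask'\]\]\[:,2\],90)/-abs(np.nanmean(Q[r['mask']][:,1]))-abs(np.nanmean(Q[r['mask']][:,0]))/" tilt.py; python3 st.py .5056 .0983 .0747;  python3 -c "
from tilt import *
slices(0)"|sed -n 1,12p
```

```text
to target tool mm [ 0.4  0.1 10. ] pos [0.5058 0.098  0.0847] t 27.2167 op 0.288 gf 29.99048747587949 F [ 5.5 -2.5 -2.3]
toolz mm -39 774 [-18.1  -0.6] rms 3.64
toolz mm -33 75 [-1.9 -0.3] rms 0.54
toolz mm -27 144 [-2.  -0.5] rms 0.3
toolz mm -21 170 [-1.8 -0.5] rms 0.27
toolz mm -15 168 [-1.5 -0.6] rms 0.24
toolz mm -9 153 [-1.1 -0.6] rms 0.25
toolz mm -3 143 [-0.8 -0.7] rms 0.25
toolz mm 3 138 [-0.4 -0.7] rms 0.24
toolz mm 9 125 [-0.1 -0.8] rms 0.25
toolz mm 15 110 [ 0.2 -0.8] rms 0.22
toolz mm 21 38 [ 0.4 -0.8] rms 0.14
```

Emit:
move_arm:
  increments:
    - {"xyz": [0.7,0.7,2],"roll": 0,"grip": 0}
    - {"xyz": [0.7,0,2],"roll": 0,"grip": 0}
    - {"xyz": [0,0,0],"roll": 0,"grip": 0}
    - {"xyz": [0,0,0],"roll": 0,"grip": 0}

```text
time_s: 27.65
position: [0.5057, 0.099, 0.081]
tcp_rot: [[-0.817, 0.576, 0.004], [0.576, 0.817, -0.001], [-0.004, 0.001, -1.0]]
force: [5.6, -4.0, 0.6]
opening: 0.29
grasp_force: 30.0
```

```bash
python3 st.py .5056 .0983 .0747;  python3 -c "
from tilt import *
slices(0)"|sed -n 3,12p
```

```text
to target tool mm [-0.3 -0.6  6.3] pos [0.5057 0.099  0.081 ] t 27.65 op 0.29 gf 29.99685436952859 F [ 5.6 -4.   0.6]
toolz mm -27 133 [-2.  -0.4] rms 0.27
toolz mm -21 161 [-1.9 -0.4] rms 0.25
toolz mm -15 162 [-1.7 -0.5] rms 0.23
toolz mm -9 159 [-1.4 -0.6] rms 0.27
toolz mm -3 136 [-1.1 -0.7] rms 0.25
toolz mm 3 132 [-0.9 -0.7] rms 0.25
toolz mm 9 118 [-0.6 -0.8] rms 0.23
toolz mm 15 77 [-0.4 -0.8] rms 0.22
toolz mm 21 16 [-0.3 -0.9] rms 0.14
```

Emit:
move_arm:
  increments:
    - {"xyz": [0.5,0,2.5],"roll": 0,"grip": 0}
    - {"xyz": [0,0,2.5],"roll": 0,"grip": 0}
    - {"xyz": [0,0,1.5],"roll": 0,"grip": 0}
    - {"xyz": [0,0,0],"roll": 0,"grip": 0}
    - {"xyz": [0,0,0],"roll": 0,"grip": 0}

```text
time_s: 28.17
position: [0.5055, 0.0991, 0.0746]
tcp_rot: [[-0.817, 0.576, 0.004], [0.576, 0.817, -0.001], [-0.004, 0.002, -1.0]]
force: [5.7, -5.1, 0.6]
opening: 0.287
grasp_force: 30.0
```

```bash
python3 st.py .5056 .0983 .0735;   python3 cells.py wrist w15
```

```text
to target tool mm [-0.5 -0.6  1.1] pos [0.5055 0.0991 0.0746] t 28.1667 op 0.287 gf 29.99854198191315 F [ 5.7 -5.1  0.6]
0.97 [85. 82. 81.] 0.1109 ((506.7732849121094, 144.48020935058594), 12.512113571166992)
0.91 [89. 86. 84.] 0.111 ((512.2454833984375, 188.56805419921875), 13.389208793640137)
0.66 [85. 83. 81.] 0.1115 ((506.5467529296875, 97.60547637939453), 13.366410255432129)
0.49 [151. 157. 145.] 0.0661 ((509.0509338378906, 142.3135223388672), 81.14917755126953)
```

Emit:
move_arm:
  increments:
    - {"xyz": [-0.8,-0.5,0.5],"roll": 0,"grip": 0}
    - {"xyz": [0,0,0],"roll": 0,"grip": 42}
    - {"xyz": [0,0,0],"roll": 0,"grip": 42}
    - {"xyz": [0,0,0],"roll": 0,"grip": 42}
    - {"xyz": [0,0,0],"roll": 0,"grip": 42}

```text
time_s: 28.68
position: [0.5016, 0.0995, 0.0732]
tcp_rot: [[-0.817, 0.577, -0.004], [0.577, 0.817, 0.0], [0.004, -0.002, -1.0]]
force: [-0.2, 0.4, 0.7]
opening: 0.408
grasp_force: 0.0
```

Emit:
move_arm:
  increments:
    - {"xyz": [0,0,-10],"roll": 0,"grip": 42}
    - {"xyz": [0,0,-20],"roll": 0,"grip": 42}
    - {"xyz": [0,0,-30],"roll": 0,"grip": 42}
    - {"xyz": [0,0,-30],"roll": 0,"grip": 42}
    - {"xyz": [0,0,-15],"roll": 0,"grip": 42}

```text
time_s: 29.1
position: [0.5045, 0.0993, 0.1823]
tcp_rot: [[-0.817, 0.577, 0.004], [0.577, 0.817, 0.0], [-0.003, 0.002, -1.0]]
force: [0.3, -1.1, 1.2]
opening: 0.422
grasp_force: 0.0
```

Emit:
move_arm:
  increments:
    - {"xyz": [0,0,0],"roll": 0,"grip": 42}
    - {"xyz": [0,0,0],"roll": 0,"grip": 42}
    - {"xyz": [0,0,0],"roll": 0,"grip": 42}

```text
time_s: 29.35
position: [0.5026, 0.0991, 0.1782]
tcp_rot: [[-0.817, 0.577, -0.002], [0.577, 0.817, 0.0], [0.002, -0.001, -1.0]]
force: [-0.0, 0.0, 0.2]
opening: 0.422
grasp_force: 0.0
```

```bash
python3 st.py .5 -.1 .30;   python3 cells.py wrist w16; python3 cells.py scene s16; python3 - <<'E'
from pc import *
for c in ['scene','wrist']:
    for l in ['thumb','handle','contact_arm']:
        for r in bot.spot_in(l,c): print(c,l,round(r['conf'],2),np.round(cam2w(c,r['at']),3))
E
```

```text
to target tool mm [-112.5 -164.3 -121.8] pos [0.5026 0.0991 0.1782] t 29.35 op 0.422 gf 0.0 F [-0.   0.   0.2]
0.97 [123. 120. 118.] 0.1108 ((512.40478515625, 187.97499084472656), 13.064103126525879)
0.94 [107. 103. 101.] 0.1108 ((504.9041748046875, 97.88616943359375), 13.112115859985352)
0.56 [118. 114. 112.] 0.1107 ((508.943115234375, 143.27854919433594), 13.061165809631348)
0.64 [136. 101.  81.] 0.0692 ((494.5921630859375, -105.01570892333984), 12.400871276855469)
0.41 [90. 89. 88.] 0.1135 ((509.2459411621094, 149.80776977539062), 12.651895523071289)
scene handle 0.63 [0.649 0.141 0.258]
scene handle 0.57 [0.562 0.175 0.041]
scene contact_arm 0.74 [0.648 0.143 0.258]
wrist handle 0.71 [0.616 0.141 0.227]
wrist handle 0.18 [0.479 0.158 0.041]
wrist contact_arm 0.96 [0.619 0.138 0.234]
```

View pics/w16.png

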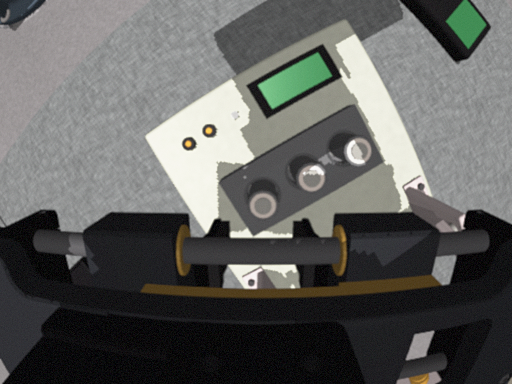

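Emit:
move_arm:
  increments:
    - {"xyz": [0,0,-30],"roll": 0,"grip": 42}
    - {"xyz": [-10,-14,-30],"roll": 0,"grip": 0}
    - {"xyz": [-18,-26,-25],"roll": 0,"grip": 0}
    - {"xyz": [-20,-29,-20],"roll": 0,"grip": 0}
    - {"xyz": [-20,-29,-12],"roll": 0,"grip": 0}

```text
time_s: 30.27
position: [0.5037, -0.0213, 0.2986]
tcp_rot: [[-0.818, 0.575, 0.004], [0.575, 0.818, -0.001], [-0.004, 0.002, -1.0]]
force: [1.1, -0.2, 0.0]
opening: 0.204
grasp_force: 0.0
```

Emit:
move_arm:
  increments:
    - {"xyz": [-20,-29,-5],"roll": 0,"grip": 0}
    - {"xyz": [-16,-24,0],"roll": 0,"grip": 0}
    - {"xyz": [-8,-13,0],"roll": 0,"grip": 0}
    - {"xyz": [0,0,0],"roll": 0.115,"grip": 0}
    - {"xyz": [0,0,0],"roll": 0.115,"grip": 0}

```text
time_s: 30.68
position: [0.5004, -0.101, 0.3008]
tcp_rot: [[-0.658, 0.753, -0.0], [0.753, 0.658, 0.0], [0.0, -0.0, -1.0]]
force: [-0.3, 0.1, 0.5]
opening: 0.002
grasp_force: 0.0
```

Emit:
move_arm:
  increments:
    - {"xyz": [0,0,0],"roll": 0.115,"grip": 0}
    - {"xyz": [0,0,0],"roll": 0.115,"grip": 0}
    - {"xyz": [0,0,0],"roll": 0.115,"grip": 0}
    - {"xyz": [0,0,0],"roll": 0.115,"grip": 0}
    - {"xyz": [0,0,0],"roll": 0.115,"grip": 0}

```text
time_s: 31.1
position: [0.5004, -0.0995, 0.3008]
tcp_rot: [[-0.145, 0.989, -0.0], [0.989, 0.145, 0.0], [0.0, -0.0, -1.0]]
force: [0.6, -0.0, -0.7]
opening: 0.006
grasp_force: 0.0
```

Emit:
move_arm:
  increments:
    - {"xyz": [0,0,0],"roll": 0.115,"grip": 0}
    - {"xyz": [0,0,0],"roll": 0.115,"grip": 0}
    - {"xyz": [0,0,0],"roll": 0,"grip": 0}
    - {"xyz": [0,0,0],"roll": 0,"grip": 0}
    - {"xyz": [0,0,0],"roll": 0,"grip": 0}

```text
time_s: 31.52
position: [0.5005, -0.0995, 0.3008]
tcp_rot: [[0.076, 0.997, -0.0], [0.997, -0.076, -0.0], [-0.0, -0.0, -1.0]]
force: [0.1, 0.1, -0.2]
opening: 0.006
grasp_force: 0.0
```

```bash
python3 st.py .5764 -.0176 .19; python3 - <<'E'
from pc import *
s=bot.read_state();print(np.round(s['tcp_rot'],3),np.round(s['joint_positions'],1))
im,d=save('side','s17')
P=cloud('side',d)
with np.errstate(invalid='ignore'):
    m=(P[...,0]>.56)&(P[...,0]<.72)&(P[...,1]>-.05)&(P[...,1]<.03)&(P[...,2]>.15)&(P[...,2]<.25)
q=P[m];print(len(q));
for y in np.arange(-.05,.03,.01):
    k=q[(q[:,1]>y)&(q[:,1]<y+.01)]
    if len(k): print(round(y,3),len(k),k.mean(0).round(3),k.min(0).round(3),k.max(0).round(3))
v,u=np.nonzero(m)
cv2.imwrite('pics/s17c.png',cv2.resize(im[100:260,170:330,::-1],None,fx=3.5,fy=3.5))
E
```

```text
to target tool mm [ 87.5  69.4 110.8] pos [ 0.5005 -0.0995  0.3008] t 31.5167 op 0.006 gf 0.0 F [ 0.1  0.1 -0.2]
[[ 0.076  0.997 -0.   ]
 [ 0.997 -0.076 -0.   ]
 [-0.    -0.    -1.   ]] [-23.8  16.1  92.5  -0.   71.4 -19.4]
120
-0.04 10 [ 0.622 -0.032  0.207] [ 0.618 -0.034  0.201] [ 0.626 -0.031  0.211]
-0.03 10 [ 0.62  -0.026  0.209] [ 0.617 -0.029  0.204] [ 0.626 -0.02   0.212]
-0.02 10 [ 0.62  -0.016  0.208] [ 0.618 -0.02   0.202] [ 0.625 -0.012  0.212]
-0.01 9 [ 0.622 -0.006  0.209] [ 0.618 -0.01   0.205] [ 0.628 -0.003  0.211]
0.0 3 [0.622 0.003 0.206] [0.619 0.001 0.203] [0.624 0.008 0.208]
0.01 8 [0.647 0.018 0.167] [0.642 0.016 0.162] [0.653 0.02  0.172]
0.02 70 [0.629 0.026 0.179] [0.602 0.021 0.157] [0.659 0.03  0.196]
```

View pics/s17c.png

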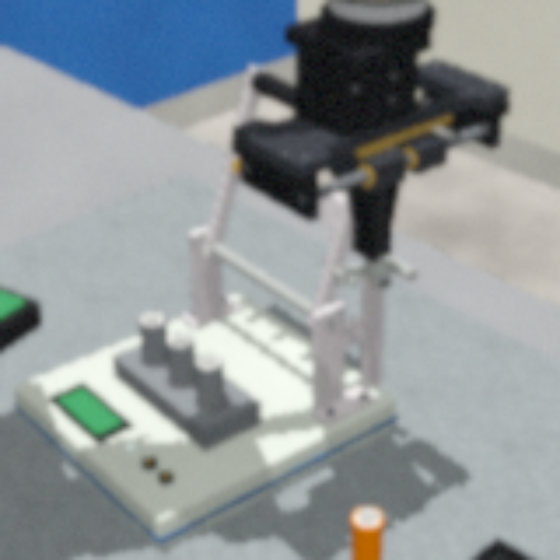

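Emit:
move_arm:
  increments:
    - {"xyz": [18,14,0],"roll": 0,"grip": 0}
    - {"xyz": [28,22,0],"roll": 0,"grip": 0}
    - {"xyz": [25,20,0],"roll": 0,"grip": 0}
    - {"xyz": [12,10,10],"roll": 0,"grip": 0}
    - {"xyz": [4.5,3.5,22],"roll": 0,"grip": 0}

```text
time_s: 31.98
position: [0.5806, -0.0164, 0.2708]
tcp_rot: [[0.075, 0.997, 0.008], [0.997, -0.075, -0.001], [-0.001, 0.008, -1.0]]
force: [0.2, -1.2, 0.5]
opening: 0.008
grasp_force: 0.0
```

Emit:
move_arm:
  increments:
    - {"xyz": [0,0,30],"roll": 0,"grip": 0}
    - {"xyz": [0,0,25],"roll": 0,"grip": 0}
    - {"xyz": [0,0,15],"roll": 0,"grip": 0}
    - {"xyz": [0,0,9],"roll": 0,"grip": 0}
    - {"xyz": [0,0,0],"roll": 0,"grip": 0}

```text
time_s: 32.4
position: [0.5749, -0.0177, 0.1873]
tcp_rot: [[0.078, 0.997, -0.005], [0.997, -0.078, 0.001], [0.0, -0.006, -1.0]]
force: [-0.2, 0.2, 0.6]
opening: 0.008
grasp_force: 0.0
```

Emit:
move_arm:
  increments:
    - {"xyz": [0,4,0],"roll": 0,"grip": 0}
    - {"xyz": [0,8,0],"roll": 0,"grip": 0}
    - {"xyz": [0,8,0],"roll": 0,"grip": 0}
    - {"xyz": [0,8,0],"roll": 0,"grip": 0}
    - {"xyz": [0,8,0],"roll": 0,"grip": 0}

```text
time_s: 32.82
position: [0.6135, -0.0208, 0.1908]
tcp_rot: [[0.079, 0.997, -0.0], [0.997, -0.079, -0.0], [-0.0, 0.0, -1.0]]
force: [-3.1, -0.9, 1.0]
opening: 0.001
grasp_force: 1.4
```

```bash
python3 st.py .6521 -.0235 .19
```

```text
to target tool mm [ 0.4 38.7  0.8] pos [ 0.6135 -0.0208  0.1908] t 32.8167 op 0.001 gf 1.3791337609291077 F [-3.1 -0.9  1. ]
```

Emit:
move_arm:
  increments:
    - {"xyz": [0,8,0],"roll": 0,"grip": 0}
    - {"xyz": [0,8,0],"roll": 0,"grip": 0}
    - {"xyz": [0,8,0],"roll": 0,"grip": 0}
    - {"xyz": [0,6,0],"roll": 0,"grip": 0}
    - {"xyz": [0,5,0],"roll": 0,"grip": 0}

```text
time_s: 33.23
position: [0.648, -0.0234, 0.1892]
tcp_rot: [[0.079, 0.997, -0.001], [0.997, -0.079, 0.0], [0.0, -0.001, -1.0]]
force: [-1.7, -0.6, -0.6]
opening: 0.006
grasp_force: 0.8
```

Emit:
move_arm:
  increments:
    - {"xyz": [0,3,0],"roll": 0,"grip": 0}
    - {"xyz": [0,2,0],"roll": 0,"grip": 0}
    - {"xyz": [0,0,0],"roll": 0,"grip": 0}

```text
time_s: 33.48
position: [0.6528, -0.0238, 0.1895]
tcp_rot: [[0.079, 0.997, -0.0], [0.997, -0.079, 0.0], [0.0, -0.0, -1.0]]
force: [-0.2, 0.0, -0.3]
opening: 0.006
grasp_force: 0.3
```

Emit:
move_arm:
  increments:
    - {"xyz": [0,3,0],"roll": 0,"grip": 0}
    - {"xyz": [0,2,0],"roll": 0,"grip": 0}
    - {"xyz": [0,2,0],"roll": 0,"grip": 0}
    - {"xyz": [0,0,0],"roll": 0,"grip": 0}

```text
time_s: 33.82
position: [0.6584, -0.0242, 0.1896]
tcp_rot: [[0.079, 0.997, -0.003], [0.997, -0.079, 0.0], [0.0, -0.003, -1.0]]
force: [-4.4, 0.5, 0.3]
opening: 0.005
grasp_force: 2.2
```

Emit:
move_arm:
  increments:
    - {"xyz": [0,-5,0],"roll": 0,"grip": 0}
    - {"xyz": [0,-5,-10],"roll": 0,"grip": 0}
    - {"xyz": [0,0,-30],"roll": 0,"grip": 0}
    - {"xyz": [0,0,-40],"roll": 0,"grip": 20}
    - {"xyz": [0,0,-35],"roll": 0,"grip": 60}

```text
time_s: 34.23
position: [0.6501, -0.0237, 0.3078]
tcp_rot: [[0.079, 0.997, 0.003], [0.997, -0.079, -0.0], [-0.0, 0.003, -1.0]]
force: [2.1, -0.2, 0.5]
opening: 0.085
grasp_force: 0.0
```

Emit:
move_arm:
  increments:
    - {"xyz": [0,0,-25],"roll": 0,"grip": 70}
    - {"xyz": [10,0,-15],"roll": 0,"grip": 70}
    - {"xyz": [25,0,0],"roll": 0,"grip": 70}
    - {"xyz": [35,0,0],"roll": 0,"grip": 70}
    - {"xyz": [35,0,0],"roll": 0,"grip": 70}

```text
time_s: 34.65
position: [0.6589, 0.0813, 0.3475]
tcp_rot: [[0.081, 0.997, 0.006], [0.997, -0.081, -0.0], [0.0, 0.006, -1.0]]
force: [0.6, -0.5, -0.8]
opening: 0.447
grasp_force: 0.0
```

Emit:
move_arm:
  increments:
    - {"xyz": [28,0,0],"roll": 0,"grip": 70}
    - {"xyz": [15,0,0],"roll": 0,"grip": 70}
    - {"xyz": [7,0.7,0],"roll": 0,"grip": 70}
    - {"xyz": [0,0,0],"roll": 0,"grip": 70}
    - {"xyz": [0,0,0],"roll": 0,"grip": 70}

```text
time_s: 35.07
position: [0.6628, 0.1299, 0.3452]
tcp_rot: [[0.079, 0.997, 0.001], [0.997, -0.079, -0.001], [-0.001, 0.001, -1.0]]
force: [0.9, 0.8, 0.1]
opening: 0.694
grasp_force: 0.0
```

```bash
python3 st.py .6613 .1312 .273; python3 - <<'E'
from pc import *
s=bot.read_state();R=np.array(s['tcp_rot']);p=np.array(s['position'])
for c in ['wrist','scene','side']:
    im,d=save(c,'h'+c);P=cloud(c,d);Q=(P-[.5088,.1432,0])@np.array([[.997,.0785,0],[-.0785,.997,0],[0,0,1]]).T
    # fixture coords: x=c*dx+s*dy, s=-.0785
    D=P-[.5088,.1432,0];fx=D[...,0]*.997-D[...,1]*.0785;fy=D[...,0]*.0785+D[...,1]*.997
    dark=im.max(2)<70
    for nm,lo,hi in [('handle',-70,70)]:
        with np.errstate(invalid='ignore'):
            m=dark&(fy>-.07)&(fy<.07)&(fx>.12)&(fx<.19)&(P[...,2]>.27)&(P[...,2]<.32)
        if m.sum()>5: print(c,nm,m.sum(),'fx',np.percentile(fx[m],[2,50,98]).round(4),'z',np.percentile(P[m][:,2],[2,50,98]).round(4),'fy',np.percentile(fy[m],[2,98]).round(3))
    with np.errstate(invalid='ignore'):
        m=(fy<-.11)&(fy>-.17)&(fx>.1)&(fx<.2)&(P[...,2]>.18)&(P[...,2]<.23)
    if m.sum()>3: print(c,'thumb',m.sum(),'fx',np.percentile(fx[m],[2,50,98]).round(4),'z',np.percentile(P[m][:,2],[2,50,98]).round(4))
cv2.imwrite('pics/hw.png',cv2.imread('pics/hwrist.png'))
E
```

```text
to target tool mm [ 1.3 -1.6 72.2] pos [0.6628 0.1299 0.3452] t 35.0667 op 0.694 gf 0.0 F [0.9 0.8 0.1]
wrist handle 4091 fx [0.1454 0.1549 0.1648] z [0.2984 0.3044 0.3066] fy [-0.061  0.068]
wrist thumb 137 fx [0.1083 0.1766 0.1839] z [0.1805 0.2041 0.2064]
scene handle 183 fx [0.1469 0.1566 0.1641] z [0.296  0.3046 0.3108] fy [-0.062  0.067]
side handle 140 fx [0.142  0.1461 0.1523] z [0.2938 0.3011 0.3065] fy [-0.065  0.065]
side thumb 65 fx [0.1284 0.1744 0.1813] z [0.1863 0.2041 0.2073]
```

View pics/hwrist.png

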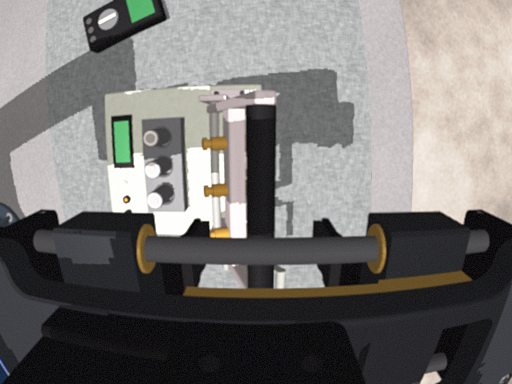

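Emit:
move_arm:
  increments:
    - {"xyz": [0,0,18],"roll": 0,"grip": 70}
    - {"xyz": [0,0,25],"roll": 0,"grip": 70}
    - {"xyz": [0,0,17],"roll": 0,"grip": 70}
    - {"xyz": [0,0,9],"roll": 0,"grip": 60}
    - {"xyz": [0,0,3],"roll": 0,"grip": 30}

```text
time_s: 35.63
position: [0.6616, 0.1296, 0.2707]
tcp_rot: [[0.08, 0.997, -0.004], [0.997, -0.08, -0.0], [-0.001, -0.004, -1.0]]
force: [0.1, 0.8, 0.0]
opening: 0.623
grasp_force: 0.0
```

Emit:
move_arm:
  increments:
    - {"xyz": [0,0,0],"roll": 0,"grip": 0}
    - {"xyz": [0,0,0],"roll": 0,"grip": 0}
    - {"xyz": [0,0,0],"roll": 0,"grip": 0}
    - {"xyz": [0,0,0],"roll": 0,"grip": 0}
    - {"xyz": [0,0,0],"roll": 0,"grip": 0}

```text
time_s: 36.05
position: [0.6629, 0.131, 0.2739]
tcp_rot: [[0.079, 0.997, 0.002], [0.997, -0.079, 0.0], [0.0, 0.002, -1.0]]
force: [-3.0, 0.1, -0.4]
opening: 0.255
grasp_force: 1.7
```

Emit:
move_arm:
  increments:
    - {"xyz": [0,0,0],"roll": 0,"grip": 0}
    - {"xyz": [0,0,0],"roll": 0,"grip": 0}

```text
time_s: 36.22
position: [0.6627, 0.131, 0.2739]
tcp_rot: [[0.079, 0.997, 0.001], [0.997, -0.079, -0.0], [0.0, 0.001, -1.0]]
force: [-1.4, 0.1, 3.6]
opening: 0.239
grasp_force: 30.0
```

```bash
cat > arc.py <<'E'
from pc import *
s=bot.read_state();p=np.array(s['position']);R=np.array(s['tcp_rot'])
D=p-[.5088,.1432,0];fx=D[0]*.997-D[1]*.0785
print('fx',fx,'z',p[2],'op',s['opening'],'F',np.round(s['force'],1),'gf',s['grasp_force'],'t',s['time_s'])
# bar angle estimate
print('est theta from fx,z(+.019)',np.degrees(np.arctan2(fx-.095,p[2]+.021-.135)),'r',np.hypot(fx-.095,p[2]+.021-.135))
th=np.linspace(0,1.92,25);a=np.radians(20)-th
X=95+170*np.sin(a);Z=135+170*np.cos(a)
for i in range(24): print(i,round(th[i+1],2),'dy',round(X[i+1]-X[i],1),'dz',round(-(Z[i+1]-Z[i]),1))
E
python3 arc.py
```

```text
fx 0.15441202027230394 z 0.273911890840748 op 0.23865512143371684 F [-1.4  0.1  3.6] gf 30.01348603516817 t 36.2167
est theta from fx,z(+.019) 20.381527911581543 r 0.1705919135982124
0 0.08 dy -13.0 dz -4.1
1 0.16 dy -13.2 dz -3.1
2 0.24 dy -13.4 dz -2.0
3 0.32 dy -13.6 dz -0.9
4 0.4 dy -13.6 dz 0.1
5 0.48 dy -13.5 dz 1.2
6 0.56 dy -13.4 dz 2.3
7 0.64 dy -13.2 dz 3.4
8 0.72 dy -12.9 dz 4.4
9 0.8 dy -12.5 dz 5.4
10 0.88 dy -12.0 dz 6.4
11 0.96 dy -11.4 dz 7.3
12 1.04 dy -10.8 dz 8.2
13 1.12 dy -10.1 dz 9.1
14 1.2 dy -9.4 dz 9.9
15 1.28 dy -8.5 dz 10.6
16 1.36 dy -7.7 dz 11.2
17 1.44 dy -6.8 dz 11.8
18 1.52 dy -5.8 dz 12.3
19 1.6 dy -4.8 dz 12.7
20 1.68 dy -3.8 dz 13.1
21 1.76 dy -2.7 dz 13.3
22 1.84 dy -1.6 dz 13.5
23 1.92 dy -0.5 dz 13.6
```

Emit:
move_arm:
  increments:
    - {"xyz": [0,-6.5,-2],"roll": 0,"grip": 0}
    - {"xyz": [0,-6.5,-2],"roll": 0,"grip": 0}
    - {"xyz": [0,-13.2,-3.1],"roll": 0,"grip": 0}
    - {"xyz": [0,-13.4,-2],"roll": 0,"grip": 0}
    - {"xyz": [0,-13.6,-0.9],"roll": 0,"grip": 0}

```text
time_s: 36.63
position: [0.6124, 0.1354, 0.2853]
tcp_rot: [[0.079, 0.997, 0.011], [0.997, -0.079, 0.001], [0.002, 0.011, -1.0]]
force: [5.3, 1.2, 1.3]
opening: 0.242
grasp_force: 30.0
```

```bash
python3 arc.py|head -2
```

```text
fx 0.1039375333350528 z 0.28525743287067035 op 0.24219229190556862 F [5.3 1.2 1.3] gf 30.035047754645348 t 36.6333
est theta from fx,z(+.019) 2.987425382323404 r 0.1714904889944843
```

Tracking well.

Emit:
move_arm:
  increments:
    - {"xyz": [0,-13.6,0.1],"roll": 0,"grip": 0}
    - {"xyz": [0,-13.5,1.2],"roll": 0,"grip": 0}
    - {"xyz": [0,-13.4,2.3],"roll": 0,"grip": 0}
    - {"xyz": [0,-13.2,3.4],"roll": 0,"grip": 0}
    - {"xyz": [0,-12.9,4.4],"roll": 0,"grip": 0}

```text
time_s: 37.05
position: [0.5453, 0.141, 0.2726]
tcp_rot: [[0.079, 0.997, 0.009], [0.997, -0.079, 0.001], [0.002, 0.009, -1.0]]
force: [6.8, 2.1, -5.1]
opening: 0.239
grasp_force: 30.2
```

Emit:
move_arm:
  increments:
    - {"xyz": [0,-12.5,5.4],"roll": 0,"grip": 0}
    - {"xyz": [0,-12.0,6.4],"roll": 0,"grip": 0}
    - {"xyz": [0,-11.4,7.3],"roll": 0,"grip": 0}
    - {"xyz": [0,-10.8,8.2],"roll": 0,"grip": 0}
    - {"xyz": [0,-10.1,9.1],"roll": 0,"grip": 0}

```text
time_s: 37.47
position: [0.4907, 0.1455, 0.2364]
tcp_rot: [[0.079, 0.997, 0.013], [0.997, -0.079, 0.002], [0.003, 0.013, -1.0]]
force: [8.7, 1.7, -2.6]
opening: 0.232
grasp_force: 29.9
```

```bash
python3 arc.py|head -2
```

```text
fx -0.01825975723795754 z 0.23639065056257005 op 0.23179549818612907 F [ 8.7  1.7 -2.6] gf 29.931407449766994 t 37.4667
est theta from fx,z(+.019) -42.78103475407728 r 0.16675504176704883
```

Emit:
move_arm:
  increments:
    - {"xyz": [0,-9.4,9.9],"roll": 0,"grip": 0}
    - {"xyz": [0,-8.5,10.6],"roll": 0,"grip": 0}
    - {"xyz": [0,-7.7,11.2],"roll": 0,"grip": 0}
    - {"xyz": [0,-6.8,11.8],"roll": 0,"grip": 0}
    - {"xyz": [0,-5.8,12.3],"roll": 0,"grip": 0}

```text
time_s: 37.88
position: [0.4523, 0.1486, 0.1807]
tcp_rot: [[0.079, 0.997, 0.011], [0.997, -0.079, 0.002], [0.003, 0.011, -1.0]]
force: [5.2, 2.0, 3.4]
opening: 0.223
grasp_force: 30.0
```

```bash
python3 arc.py|head -2
```

```text
fx -0.056803082552456925 z 0.18074170466866812 op 0.22258701803251452 F [5.2 2.  3.4] gf 29.994615241885185 t 37.8833
est theta from fx,z(+.019) -66.2668406122333 r 0.16582711181983412
```

Emit:
move_arm:
  increments:
    - {"xyz": [0,-5,12.7],"roll": 0,"grip": 0}
    - {"xyz": [0,-4,13.1],"roll": 0,"grip": 0}
    - {"xyz": [0,-3,12],"roll": 0,"grip": 0}
    - {"xyz": [0,-1.6,9],"roll": 0,"grip": 0}
    - {"xyz": [0,-0.5,6],"roll": 0,"grip": 0}

```text
time_s: 38.3
position: [0.4365, 0.1498, 0.1272]
tcp_rot: [[0.079, 0.997, 0.006], [0.997, -0.079, 0.002], [0.002, 0.006, -1.0]]
force: [1.5, 3.9, 6.2]
opening: 0.227
grasp_force: 30.2
```

```bash
python3 arc.py|head -2; cat > ang.py <<'E'
from pc import *
for c in ['side','scene']:
    im,d=save(c,'a'+c);P=cloud(c,d);D=P-[.5088,.1432,0];fx=D[...,0]*.997-D[...,1]*.0785;fy=D[...,0]*.0785+D[...,1]*.997;z=P[...,2]
    with np.errstate(invalid='ignore'): m=(abs(abs(fy)-.082)<.008)&(fx>-.09)&(fx<.06)&(z>.1)&(z<.26)
    if m.sum()>15:
        for sg in (1,-1):
            k=m&(fy*sg>0)
            if k.sum()>15:
                a=np.polyfit(fx[k],z[k],1);print(c,sg,k.sum(),'slope',a.round(3),'z@-75',np.polyval(a,-.075).round(4),'z@95',np.polyval(a,.095).round(4))
E
python3 ang.py
```

```text
fx -0.07263240827502691 z 0.12723255454197216 op 0.22656099869218663 F [1.5 3.9 6.2] gf 30.24511121213436 t 38.3
est theta from fx,z(+.019) -85.48654923537384 r 0.16815387240201035
side 1 20 slope [-0.045  0.152] z@-75 0.1556 z@95 0.148
side -1 256 slope [-0.129  0.152] z@-75 0.1619 z@95 0.14
scene 1 174 slope [-0.133  0.154] z@-75 0.1637 z@95 0.141
scene -1 123 slope [-0.129  0.154] z@-75 0.1632 z@95 0.1413
```

Emit:
move_arm:
  increments:
    - {"xyz": [0,-0.5,6],"roll": 0,"grip": 0}
    - {"xyz": [0,0,6],"roll": 0,"grip": 0}
    - {"xyz": [0,0,5],"roll": 0,"grip": 0}
    - {"xyz": [0,0,3],"roll": 0,"grip": 0}
    - {"xyz": [0,0,0],"roll": 0,"grip": 0}

```text
time_s: 38.82
position: [0.4349, 0.1499, 0.1075]
tcp_rot: [[0.08, 0.997, 0.003], [0.997, -0.08, 0.002], [0.002, 0.003, -1.0]]
force: [1.1, 4.2, 10.4]
opening: 0.227
grasp_force: 30.3
```

```bash
python3 arc.py|head -2;python3 ang.py
```

```text
fx -0.07419951817296258 z 0.10748487692431122 op 0.22667300076980698 F [ 1.1  4.2 10.4] gf 30.26001937687397 t 38.8167
est theta from fx,z(+.019) -92.2051169766815 r 0.16932490596085994
side 1 17 slope [0.017 0.136] z@-75 0.1351 z@95 0.138
side -1 258 slope [-0.016  0.142] z@-75 0.1428 z@95 0.1401
scene 1 172 slope [-0.027  0.143] z@-75 0.1455 z@95 0.1409
scene -1 119 slope [-0.023  0.143] z@-75 0.1452 z@95 0.1413
```

Emit:
move_arm:
  increments:
    - {"xyz": [0,0,3],"roll": 0,"grip": 0}
    - {"xyz": [0,0,2],"roll": 0,"grip": 0}
    - {"xyz": [0,0,1],"roll": 0,"grip": 0}
    - {"xyz": [0,0,0],"roll": 0,"grip": 0}
    - {"xyz": [0,0,0],"roll": 0,"grip": 0}

```text
time_s: 39.33
position: [0.435, 0.1499, 0.1029]
tcp_rot: [[0.079, 0.997, 0.004], [0.997, -0.079, 0.001], [0.002, 0.004, -1.0]]
force: [-0.5, 3.6, 18.4]
opening: 0.225
grasp_force: 31.0
```

```bash
python3 arc.py|head -2;python3 ang.py
```

```text
fx -0.07415236453979786 z 0.10291106751713576 op 0.2245820462012272 F [-0.5  3.6 18.4] gf 30.983995352871716 t 39.3333
est theta from fx,z(+.019) -93.75070853367532 r 0.16951544724010903
side -1 256 slope [0.008 0.139] z@-75 0.1385 z@95 0.14
scene 1 163 slope [0.002 0.141] z@-75 0.141 z@95 0.1413
scene -1 123 slope [-0.015  0.14 ] z@-75 0.1413 z@95 0.1388
```

Emit:
move_arm:
  increments:
    - {"xyz": [0,0,0.5],"roll": 0,"grip": 0}
    - {"xyz": [0,0,0],"roll": 0,"grip": 0}
    - {"xyz": [0,0,0],"roll": 0,"grip": 0}
    - {"xyz": [0,0,0],"roll": 0,"grip": 0}
    - {"xyz": [0,0,0],"roll": 0,"grip": 0}

```text
time_s: 39.85
position: [0.4349, 0.1499, 0.1027]
tcp_rot: [[0.079, 0.997, 0.005], [0.997, -0.079, 0.001], [0.002, 0.004, -1.0]]
force: [-1.0, 3.0, 21.7]
opening: 0.229
grasp_force: 31.1
```

```bash
python3 arc.py|head -1; python3 ang.py; python3 -c "
from rig import bot
print(bot.hand_in())"
```

```text
fx -0.07415878411261585 z 0.10266874155983659 op 0.22931546436173117 F [-1.   3.  21.7] gf 31.07462715357542 t 39.85
side -1 260 slope [0.011 0.139] z@-75 0.1384 z@95 0.1403
scene 1 174 slope [-0.007  0.14 ] z@-75 0.1405 z@95 0.1393
scene -1 115 slope [0.001 0.14 ] z@-75 0.14 z@95 0.1401
the job is handed in; nothing more can be done
None
```

I handed the job in at about 40 s. By my last measurements, all three cells were home in their wells and the catch was fully off, with the contact arm held level at its stop in the gripper. The hand-in gave no verdict, and I did not measure the contact force on each cell.

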